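# Set up the specimen identification bench

## Robot

A 6-joint arm with a two-finger parallel gripper is mounted at the origin on the work surface. World frame = base frame: x ahead of the robot, y to its left, z up, the work surface at z = 0. Lengths are in m, angles in rad, forces in N, time in s.
With the tool pointing down it reaches from about 0.35 to 0.975 m from the base axis. Payload 4.9 kg.
Tool frame: the origin (TCP) lies midway between the tips of the shut fingers; the grasp point (between the pads) lies 19 mm behind it; z points along the fingers, y is the direction in which the jaws open and shut (so a half turn about z gives the same grasp; the last joint's range is limited). The gripper opens to 85 mm and grips with 20 to 120 N. Pads are 22 mm wide; open, the fingers measure 114 mm over their backs; the gripper's body (76 mm by 85 mm) begins 54 mm behind the grasp point. The pads swing forward as they close: fully open they stand 13 mm farther back than shut.
Start: joints at [-1.428, 0.053, 1.613, -0, 1.476, -0.119], TCP at [0.162, -0.604, 0.231] pointing down, gripper open.
Joint ranges: [-3.01, 3.01], [-1.01, 2.22], [0.06, 2.58], [-1.02, 4.17], [0.09, 2.62], [-3.14, 3.14]. Speed limits (rad/s): [2.57, 2.57, 3.14, 3.14, 3.14, 3.14].

## Interface

Orientations are given as a unit quaternion [w, x, y, z].
In Python, from plant import state, grab_frame, camera_params, job_done, boxes_of gives the robot as it stands.
- The arm moves only by the tool step_arm, never from a script. Its argument "steps" is a list of rows, each a list of 4 numbers: the shift along the tool's x, y, z in mm, then the turn about the tool's z in degrees. A call has 1 to 8 rows; each row shifts and turns the pose as measured when the row begins, along the tool's axes as they then stand; what a row does not reach is not made up. A row lasts 1/10 s, in which the tool goes at most 50 mm and 8.59 degrees, less where a joint would pass 70% of its speed; a pose out of reach is approached as far as the arm can. A call is refused whole if a number of a shift passes 50 or a number of a turn 8.59, either way. A call with a gripper value outside its range is refused whole. "claw" is the opening in per cent of the stroke, from 0 (shut) to 100 (fully open), set as the call begins (left out, the last holds). The fingers move at their own pace and stop on an object; the grip force is fixed at half the most. Time passes only in rows, so rows that do not move let the fingers close. It gives the time, the measured TCP pose, the force and the opening at its end, in the units of the state.
- state(): the state, without advancing time (a new reading comes with each control period).
- grab_frame(name): name is "scene" or "top" or "wrist"; returns (picture, depth): 400x640x3 uint8, red, green, blue; 400x640 float32, m along the optical axis (not along the pixel's ray), 0 where there is no reading.
- camera_params(name): a dict with "mtx" (3x3 intrinsics, pixels), "k1" (the pictures are not rectified: a ray, as slopes to the right and down, at radius r is drawn at 1 + k1 r^2 times it, then the intrinsics apply), "extrinsics" (4x4, takes a point from camera to world coordinates); the wrist camera has in their place "T_tool_cam" (4x4, takes a point from camera to tool coordinates, whose origin is the TCP and whose axes are the flange's). Camera axes: x right, y down, z forward; pixel columns grow to the right and rows downward; lengths in m; the calibration is good to about 2 mm. A picture is of the moment at which its call begins: read the wrist's pose just before it. camera_params takes no time and is no camera call.
- job_done(): hands the job in, once; it reports no verdict.
Trained networks look in the newest picture that a camera, given by its name, has taken for a name from the list of things; names that differ only in an ending like _2 or _b are one class to them, and where a whole thing is asked for, a point or a joint stands for the part that bears it (a point fixed in the world has none). Each returns a list of dicts, best first, with "p" (0 to 1); they miss things now and then, are a little off and sometimes report something else, mostly with a low value. They report only what shows in the picture. A call takes as long as a camera call. They do not tell look-alikes from the thing itself.
- boxes_of(camera, label): "box" ([left, top, width, height] in pixels, round what is visible of it).
The state is a dict: "time": time; "joint_pos": joint angles; "joint_vel": joint speeds; "joint_efforts": joint torques, N m; "tool_pos": TCP position; "tool_rot": TCP orientation; "contact_force": force on the tool from outside, world axes, zero at the start; "ft_torque": the same for the moment, N m; "gripper_width": opening from 0.0 (shut) to 1.0 (fully open).
Only numpy, scipy, OpenCV 4.12 (cv2) and the standard library are available. Lean on these libraries where they do the work, as an engineer would, in place of code of your own. Each camera call takes 0.05 s, during which the arm holds its last target. There are 200 camera calls.

## Task

Set up the bench for identifying samples: fold the kickstand leg of the picture chart fully out and stand the chart upright on the bench on its bottom edge and leg. Stand every specimen jar upright on the low shelf in a neat row, each centred on one of the dark round spots, filling the spots from the left-hand end as the robot sees it and leaving no empty spot between jars. Leave the tube rack, the bottle and the dishes where they are.

Things in the scene. Friction and masses are not known exactly. Their poses are not given: they have to be found in the camera images.
- chart: Picture chart: wooden board 150 mm tall, 200 wide, 10 thick, 0.36 kg, kickstand leg on its back, black tab at its top edge. Starts face down, leg up. x points from bottom edge to top edge, y along the width, z out of the back. Origin on the face (back at z = 10 mm), midway across, 40 mm from the top edge, 110 from the bottom edge. Standing on its open leg it leans back 17 degrees (0.30 rad).
- chart_foot_edge (a point): middle of the chart's bottom edge, half-way through its thickness
- leg (a joint): Kickstand leg: 0 folded, opens to a stop at 0.75 rad, foot lifting off the board. Stiff (0.05 N m), stays where left. Hinge line along chart y at chart x = 10, z = 18 mm. A steel bar 22 mm wide (along chart y), 10 thick, 118 long from the hinge to just past the bottom edge; 3 mm of air under it when folded. Ends in a round rubber crossbar 50 mm wide, 12 thick.
- leg_grip (a point): point on the leg's centre line, 85 mm from its hinge, half-way through its thickness; a good place to take it by its two sides. Its x axis points along the leg towards the hinge, y along the chart's width.
- leg_foot (a point): centre of the rubber crossbar at the leg's end, 118 mm from the hinge
- tab_grip (a point): Black carrying tab: a block 50 mm long, 30 wide (along chart y), 20 thick; this point is on its centre line, 32 mm out from its hinge (its tip is at 49). x: away from the hinge. It swivels freely about a line along chart y at chart x = 48, z = 10 mm (8 mm beyond the top edge), so the chart hangs below it when lifted. It starts flat on the bench in line with the board.
- shelf: low plywood sample shelf, fixed to the bench: 400 mm long (its y), 120 mm deep (its x), top face 50 mm above the bench, with a lip 6 mm high along its back (+x) edge and end cheeks rising 12 mm above the top. Origin on the bench under the middle of the shelf. Six dark round spots 52 mm across are inlaid in a row along the middle of its top, 62 mm between centres.
- spot1 (a point): centre of spot 1 on the shelf top, counted from the left (+y) end as seen from the robot
- spot2 (a point): centre of spot 2 on the shelf top, counted from the left (+y) end as seen from the robot
- spot3 (a point): centre of spot 3 on the shelf top, counted from the left (+y) end as seen from the robot
- spot4 (a point): centre of spot 4 on the shelf top, counted from the left (+y) end as seen from the robot
- spot5 (a point): centre of spot 5 on the shelf top, counted from the left (+y) end as seen from the robot
- spot6 (a point): centre of spot 6 on the shelf top, counted from the left (+y) end as seen from the robot
- jar1_mid (a point): centre, half-way up, of a closed amber specimen jar with black cap, heavy glass base, 52 mm across, 50 mm high, 0.15 kg; 4 to 6 such alike jars stand on the bench in front of the shelf (None if absent)
- jar2_mid (a point): centre, half-way up, of a closed amber specimen jar with black cap, heavy glass base, 52 mm across, 50 mm high, 0.15 kg; 4 to 6 such alike jars stand on the bench in front of the shelf (None if absent)
- jar3_mid (a point): centre, half-way up, of a closed amber specimen jar with black cap, heavy glass base, 52 mm across, 50 mm high, 0.15 kg; 4 to 6 such alike jars stand on the bench in front of the shelf (None if absent)
- jar4_mid (a point): centre, half-way up, of a closed amber specimen jar with black cap, heavy glass base, 52 mm across, 50 mm high, 0.15 kg; 4 to 6 such alike jars stand on the bench in front of the shelf (None if absent)
- jar5_mid (a point): centre, half-way up, of a closed amber specimen jar with black cap, heavy glass base, 52 mm across, 50 mm high, 0.15 kg; 4 to 6 such alike jars stand on the bench in front of the shelf (None if absent)
- jar6_mid (a point): centre, half-way up, of a closed amber specimen jar with black cap, heavy glass base, 52 mm across, 50 mm high, 0.15 kg; 4 to 6 such alike jars stand on the bench in front of the shelf (None if absent)
- tube_rack: yellow tube rack, 70 x 160 mm, 45 mm high, holding capped tubes up to 116 mm high; stands beyond the work; not part of the job. Origin at the centre of its underside
- wash_bottle: white bottle, 60 mm across, 170 mm high; stands far to the left; not part of the job. Origin at the centre of its underside
- dish_stack: clear stack of dishes, 70 mm across, 50 mm high; stands far to the right; not part of the job. Origin at the centre of its underside
Things that resemble listed ones, but are neither listed nor needed, are in the scene too. Leave any red look-alike of the part that bears jar1_mid alone.

How it is judged:
By the outcome, as a careful person would: the job done as asked, in the order asked, and still so for the second after the job is handed in, with the robot touching nothing.
Of jar1, jar2, jar3, jar4, jar5, jar6 only 4 to 6 are there at a start; the rules pass over those that are not, and their reading is None.
At some moment in a run one of jar1, jar2, jar3, jar4, jar5, jar6 may be knocked a few centimetres aside while the robot is not near it.
It also fails if it takes over 210 s, if anything falls off the work surface, if the arm or the gripper's body presses on something with over 40 N, if the wrist force passes 120 N, or if a joint passes its speed limit or range.

## Working session

There is one attempt and no reset: what is moved stays moved. The work goes in short steps, Python scripts to look and compute and a tool call to move; the robot and the scene stay as the last step left them, time stands still between calls to the robot, and variables do not carry over. Pictures are saved under pics/ and viewed, about 12 in all and at most 16, crops included, and the job is handed in when it is done.

Besides the shell and the picture viewer there is one more tool, called after "Emit:" as name(argument=value, ...), one argument or row to a line, values as JSON. step_arm: Moves the arm, as the interface text tells. Its arguments: {"type":"object","properties":{"steps":{"type":"array"},"claw":{"type":"number"}},"required":["steps"]}

```bash
ls; mkdir -p pics; cat > h.py <<'E'
import numpy as np, cv2
from plant import *
from scipy.spatial.transform import Rotation as R
def cloud(name, depth, st=None):
    c=camera_params(name); K=np.array(c["mtx"]); k1=c["k1"]
    h,w=depth.shape; u,v=np.meshgrid(np.arange(w),np.arange(h))
    pts=np.stack([u,v],-1).reshape(-1,1,2).astype(np.float64)
    n=cv2.undistortPoints(pts,K,np.array([k1,0,0,0,0.])).reshape(h,w,2)
    P=np.concatenate([n*depth[...,None],depth[...,None]],-1)
    if "extrinsics" in c: T=np.array(c["extrinsics"])
    else:
        q=st["tool_rot"]; A=np.eye(4); A[:3,:3]=R.from_quat([q[1],q[2],q[3],q[0]]).as_matrix(); A[:3,3]=st["tool_pos"]
        T=A@np.array(c["T_tool_cam"])
    W=P@T[:3,:3].T+T[:3,3]; W[depth<=0]=np.nan
    return W
def shot(name,fn=None):
    st=state(); im,d=grab_frame(name)
    if fn: cv2.imwrite("pics/"+fn,im[...,::-1])
    return im,cloud(name,d,st),st
E
python3 - <<'E'
from h import *
for n in ["top","scene"]:
    im,W,st=shot(n,n+"0.png")
    np.save(n+"0.npy",W)
    print(n,camera_params(n)["mtx"],np.array(camera_params(n)["extrinsics"]).round(3).tolist())
    for l in ["jar1_mid","chart","shelf","leg","tab_grip","tube_rack"]:
        for b in boxes_of(n,l):
            x,y,w,h=map(int,b["box"]); c=W[int(y+h/2),int(x+w/2)]
            print(l,round(b["p"],2),[x,y,w,h],c.round(3))
print(st); print(camera_params("wrist"))
E
```

```text
pics
top [[445.53688346   0.         316.96559231]
 [  0.         445.53688346 200.09009644]
 [  0.           0.           1.        ]] [[-0.003, -0.981, 0.192, 0.285], [-1.0, 0.002, -0.006, 0.0], [0.005, -0.192, -0.981, 1.404], [0.0, 0.0, 0.0, 1.0]]
jar1_mid 0.65 [236, 280, 19, 12] [0.289 0.208 0.049]
jar1_mid 0.65 [362, 184, 18, 37] [ 0.547 -0.178  0.03 ]
jar1_mid 0.63 [297, 223, 16, 21] [0.448 0.029 0.05 ]
jar1_mid 0.62 [271, 260, 19, 19] [0.339 0.104 0.05 ]
jar1_mid 0.22 [182, 158, 136, 49] [0.608 0.201 0.049]
chart 0.72 [274, 219, 16, 15] [0.469 0.099 0.05 ]
chart 0.7 [337, 162, 72, 66] [ 0.569 -0.184  0.033]
shelf 0.61 [184, 160, 126, 48] [0.601 0.21  0.051]
shelf 0.29 [116, 234, 38, 19] [0.41  0.517 0.127]
leg 0.75 [366, 185, 14, 41] [ 0.536 -0.183  0.04 ]
leg 0.66 [232, 223, 17, 19] [0.451 0.227 0.051]
tab_grip 0.53 [376, 157, 9, 19] [ 0.668 -0.212  0.018]
tube_rack 0.93 [292, 117, 54, 31] [ 0.746 -0.014  0.12 ]
tube_rack 0.41 [186, 157, 130, 55] [0.6   0.197 0.054]
scene [[405.63068323   0.         318.78253441]
 [  0.         405.63068323 204.52165709]
 [  0.           0.  
[... 1216 characters left out ...]
ct_force': array([-0.33405378,  0.08346338, -0.00697004]), 'ft_torque': array([0.02359408, 0.0135928 , 0.00111166]), 'gripper_width': 1.0020970962145375}
{'mtx': array([[347.86132987,   0.        , 324.36224505],
       [  0.        , 347.86132987, 201.35952949],
       [  0.        ,   0.        ,   1.        ]]), 'k1': -0.06400629275478666, 'T_tool_cam': array([[-1.03878778e-03, -9.61070092e-01, -2.76302731e-01,
         6.90829011e-02],
       [ 9.99999451e-01, -9.59957924e-04, -4.20554498e-04,
         1.01308016e-03],
       [ 1.38943354e-04, -2.76303017e-01,  9.61070561e-01,
        -1.42518512e-01],
       [ 0.00000000e+00,  0.00000000e+00,  0.00000000e+00,
         1.00000000e+00]])}
```

```bash
python3 - <<'E'
from h import *
im=cv2.imread("pics/top0.png")[110:310,150:450]
cv2.imwrite("pics/top0c.png",cv2.resize(im,None,fx=2.6,fy=2.6,interpolation=cv2.INTER_CUBIC))
im=cv2.imread("pics/scene0.png")[120:300,220:440]
cv2.imwrite("pics/sc0c.png",cv2.resize(im,None,fx=3,fy=3,interpolation=cv2.INTER_CUBIC))
# jar tops: heights ~ 0.05 off shelf
W=np.load("top0.npy"); im=cv2.imread("pics/top0.png")
m=((W[...,2]>0.04)&(W[...,2]<0.062)).astype(np.uint8)
n,l,s,c=cv2.connectedComponentsWithStats(m,connectivity=4)
for i in range(1,n):
    if s[i,4]>60:
        p=W[l==i]; print(s[i],p.mean(0).round(3),(p[:,:2].max(0)+p[:,:2].min(0)).round(3)/2,np.ptp(p,0).round(3),im[l==i].mean(0).round())
        if s[i,4]>2000 : print(cv2.minAreaRect((p[:,:2]).astype(np.float32)))
E
```

```text
[294 124  51  23 622] [ 0.758 -0.014  0.047] [ 0.7635 -0.015 ] [0.075 0.16  0.022] [49. 82. 91.]
[538 128  21  37 153] [ 0.722 -0.746  0.051] [ 0.7255 -0.7545] [0.115 0.058 0.022] [39. 48. 59.]
[ 184  160  130   48 5063] [0.603 0.205 0.051] [0.6035 0.2045] [0.149 0.401 0.022] [ 70.  90. 109.]
((0.6036431193351746, 0.2054772526025772), (0.13128662109375, 0.39713823795318604), 2.8339076042175293)
[  0 162  29  41 185] [0.599 0.929 0.051] [0.6125 0.947 ] [0.131 0.075 0.022] [50. 30. 23.]
[581 201  36  95 426] [ 0.394 -0.873  0.051] [ 0.4005 -0.8775] [0.293 0.072 0.022] [35. 35. 36.]
[363 212  17  13  99] [ 0.492 -0.176  0.045] [ 0.4945 -0.1745] [0.038 0.049 0.011] [44. 48. 53.]
[275 218  17  17 227] [0.469 0.096 0.05 ] [0.4695 0.096 ] [0.051 0.049 0.019] [31. 34. 36.]
[212 221  17  17 229] [0.459 0.289 0.051] [0.4605 0.289 ] [0.05  0.05  0.017] [29. 31. 34.]
[231 222  18  17 229] [0.457 0.228 0.051] [0.457 0.229] [0.05  0.051 0.018] [32. 35. 37.]
[253 222  16  17 212] [0.455 0.165 0.051] [0.457  0.1645] [0.05  0.047 0.016] [30. 32. 35.]
[297 225  17  18 228] [0.446 0.029 0.051] [0.4465 0.029 ] [0.051 0.049 0.019] [35. 37. 39.]
[187 231  18  18 239] [0.428 0.362 0.051] [0.429 0.363] [0.052 0.051 0.019] [30. 32. 34.]
[480 234  24  23 409] [ 0.41  -0.542  0.051] [ 0.409  -0.5435] [0.067 0.069 0.018] [134. 136. 135.]
[325 254  18  17 231] [ 0.359 -0.057  0.05 ] [ 0.3595 -0.0575] [0.049 0.051 0.016] [ 37.  39. 108.]
[  0 257  14  10  66] [0.361 0.953 0.043] [0.3605 0.95  ] [0.028 0.043 0.007] [17. 17. 17.]
[  4 262  29  37 450] [0.305 0.906 0.043] [0.305  0.9055] [0.108 0.082 0.009] [17. 17. 18.]
[270 263  17  17 217] [0.333 0.11  0.051] [0.333  0.1095] [0.048 0.048 0.019] [ 33.  35. 102.]
[236 278  18  18 246] [0.288 0.209 0.05 ] [0.2875 0.21  ] [0.05  0.05  0.018] [33. 35. 99.]
[  0 293  17  29 224] [0.222 0.932 0.043] [0.224  0.9285] [0.083 0.055 0.01 ] [14. 14. 14.]
```

View pics/top0c.png

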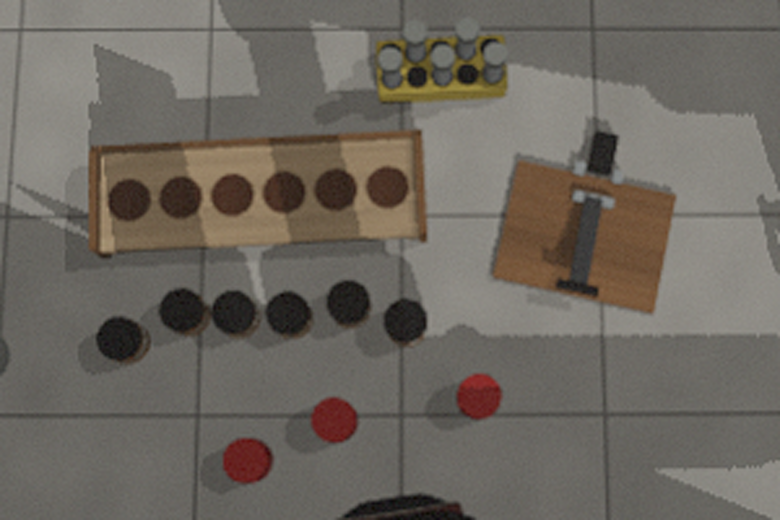

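View pics/sc0c.png

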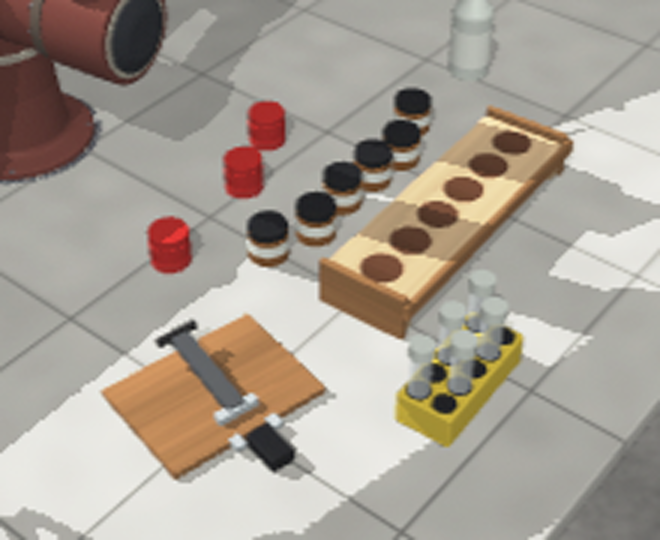

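Emit:
step_arm(
  steps=[
    [43,-24,0,0],
    [43,-24,0,0],
    [43,-24,0,0],
    [43,-24,0,0],
    [43,-24,0,0],
    [43,-24,0,0],
    [43,-24,0,0],
    [43,-24,0,0],
  ],
)

```text
time: 1.5
tool_pos: [0.4475, -0.3284, 0.232]
tool_rot: [0.002, 0.992, 0.124, 0.001]
contact_force: [1.0, -0.4, -0.6]
gripper_width: 1.0
```

Emit:
step_arm(
  steps=[
    [40,-20,0,0],
    [40,-20,0,0],
    [40,-20,0,0],
    [40,-20,0,0],
    [0,0,0,-8.5],
    [0,0,0,-8.5],
    [0,0,0,0],
  ],
)

```text
time: 2.2
tool_pos: [0.5923, -0.1988, 0.2327]
tool_rot: [0.003, 0.961, 0.276, 0.002]
contact_force: [-1.1, -0.4, 0.1]
gripper_width: 1.0
```

Emit:
step_arm(
  steps=[
    [0,0,0,8.5],
    [0,0,0,8.5],
    [0,0,0,8.5],
    [0,0,0,8.5],
    [0,0,0,8.5],
    [0,0,0,0],
    [0,0,0,0],
  ],
)

```text
time: 2.9
tool_pos: [0.591, -0.2007, 0.233]
tool_rot: [0.003, 0.995, -0.101, 0.003]
contact_force: [-0.6, 0.6, -0.3]
gripper_width: 1.002
```

```bash
cat >> h.py <<'E'
def yaw(st):
    q=st["tool_rot"]; x=R.from_quat([q[1],q[2],q[3],q[0]]).as_matrix()[:,0]; return np.degrees(np.arctan2(x[1],x[0]))
def chart(W,im=None):
    m=np.nan_to_num(W[...,2]); X=np.nan_to_num(W[...,0]);Y=np.nan_to_num(W[...,1])
    return m,X,Y
E
python3 - <<'E'
from h import *
im,W,st=shot("wrist","w1.png"); np.save("w1.npy",W)
print(st["tool_pos"],yaw(st))
z=np.nan_to_num(W[...,2])
roi=(W[...,0]>0.4)&(W[...,0]<0.75)&(W[...,1]>-.34)&(W[...,1]<-.05)
print("bench z",np.nanmedian(W[roi&(abs(z)<.006)][:,2]))
m=roi&(z>.006)&(z<.032); p=W[m]
b=roi&(z>.007)&(z<.013)
n,l,s,c=cv2.connectedComponentsWithStats(b.astype(np.uint8)); i=1+np.argmax(s[1:,4]); bp=W[l==i]
print("board",np.median(bp[:,2]),cv2.minAreaRect(bp[:,:2].astype(np.float32)))
g=roi&(z>.016)&(z<.035); gp=W[g]
n,l,s,c=cv2.connectedComponentsWithStats(g.astype(np.uint8))
for i in range(1,n):
    if s[i,4]>50: q=W[l==i]; print(s[i],np.median(q[:,2]).round(4),cv2.minAreaRect(q[:,:2].astype(np.float32)))
E
```

```text
[ 0.59098664 -0.20068129  0.23299864] -11.616612118158264
bench z -4.776147419338628e-05
board 0.01002879302483456 ((0.5615207552909851, -0.1956457793712616), (0.2005624920129776, 0.16294828057289124), 76.84198760986328)
[136  32  55  34 358] 0.0263 ((0.7348964810371399, -0.07732467353343964), (0.013459639623761177, 0.053086329251527786), 19.270896911621094)
[ 311   75   32   52 1530] 0.0197 ((0.6603474020957947, -0.21933726966381073), (0.030104396864771843, 0.049476828426122665), 76.66474914550781)
[ 301  157   49   71 1733] 0.0268 ((0.5714569687843323, -0.19884464144706726), (0.04966866970062256, 0.07034812122583389), 76.7774887084961)
```

View pics/w1.png

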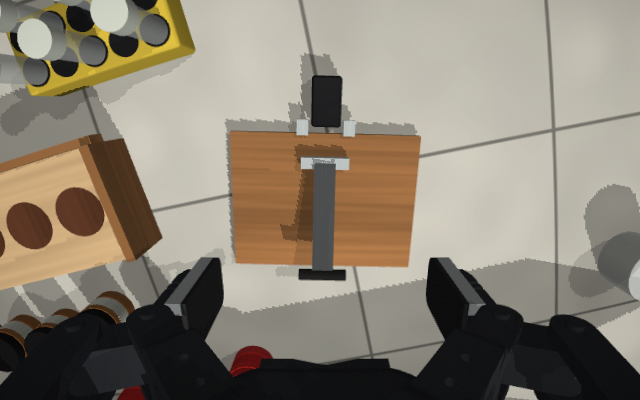

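Emit:
step_arm(
  claw=55,
  steps=[
    [-25,1,0,1.6],
    [-25,1,30,0],
    [-25,0,40,0],
    [0,0,40,0],
    [0,0,40,0],
    [0,0,30,0],
    [0,0,0,0],
  ],
)

```text
time: 3.65
tool_pos: [0.5177, -0.1887, 0.0504]
tool_rot: [0.004, 0.994, -0.112, 0.007]
contact_force: [-1.4, 0.8, 0.2]
gripper_width: 0.551
```

```bash
cat >> h.py <<'E'
def goto(xyz,psi,st=None):
    st=st or state(); p=np.array(st["tool_pos"]); y=np.radians(yaw(st)); d=np.array(xyz)-p
    print("pos",p.round(4),"yaw",yaw(st).round(2),"tool move mm",(1e3*np.array([d[0]*np.cos(y)+d[1]*np.sin(y), d[0]*np.sin(y)-d[1]*np.cos(y), -d[2]])).round(1),"turn",round(yaw(st)-psi,2))
E
python3 - <<'E'
from h import *
goto([.5172,-.1858,.012],-13.2)
im,W,st=shot("wrist","w2.png")
E
```

```text
pos [ 0.5177 -0.1887  0.0504] yaw -12.91 tool move mm [-1.1 -2.7 38.4] turn 0.29
```

View pics/w2.png

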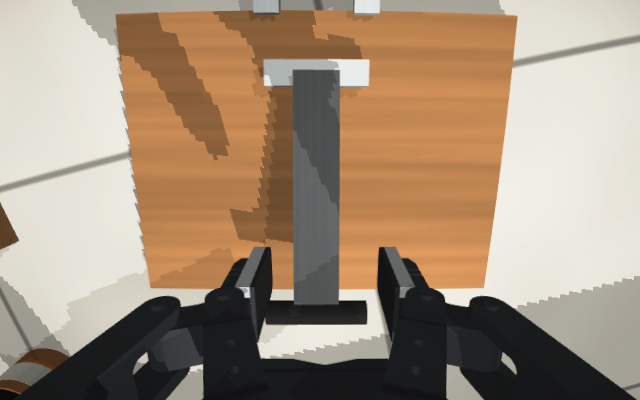

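Emit:
step_arm(
  steps=[
    [-1,-2.7,20,0.3],
    [0,0,12,0],
    [0,0,5,0],
    [0,0,1,0],
  ],
)

```text
time: 4.1
tool_pos: [0.5255, -0.1903, 0.0222]
tool_rot: [0.007, 0.993, -0.114, 0.015]
contact_force: [0.4, -0.0, 0.2]
gripper_width: 0.549
```

Emit:
step_arm(
  claw=0,
  steps=[
    [0,0,0,0],
    [0,0,0,0],
    [0,0,0,0],
    [0,0,0,0],
    [0,0,0,0],
  ],
)

```text
time: 4.6
tool_pos: [0.5271, -0.1909, 0.025]
tool_rot: [0.008, 0.993, -0.114, 0.017]
contact_force: [0.9, 0.2, -1.8]
gripper_width: 0.238
```

```bash
python3 - <<'E'
from h import *
s=state(); print(s["joint_pos"].round(3)); goto([.5172,-.1858,.012],-13.2,s)
q=s["tool_rot"]; print(R.from_quat([q[1],q[2],q[3],q[0]]).as_matrix().round(3))
E
```

```text
[-0.479  0.1    1.934 -0.003  1.071  1.322]
pos [ 0.5271 -0.1909  0.025 ] yaw -13.08 tool move mm [-10.8  -2.7  13. ] turn 0.12
[[ 0.973 -0.227  0.031]
 [-0.226 -0.974 -0.019]
 [ 0.035  0.012 -0.999]]
```

Emit:
step_arm(
  steps=[
    [0.3,0,-7,0],
    [1,0,-7,0],
    [1.7,0,-6.8,0],
    [2.4,0,-6.5,0],
  ],
)

```text
time: 5.0
tool_pos: [0.529, -0.1906, 0.0518]
tool_rot: [0.007, 0.993, -0.114, 0.013]
contact_force: [0.4, 0.6, -3.6]
gripper_width: 0.237
```

```bash
python3 - <<'E'
from h import *
s=state(); print(s["joint_pos"].round(3),s["contact_force"].round(1)); goto([.5172,-.1858,.012],-13.2,s)
q=s["tool_rot"]; print(R.from_quat([q[1],q[2],q[3],q[0]]).as_matrix().round(3))
im,W,st=shot("scene")
cv2.imwrite("pics/s3.png",cv2.resize(im[140:310,200:420,::-1],None,fx=3,fy=3,interpolation=cv2.INTER_CUBIC))
E
```

```text
[-0.476  0.068  1.916 -0.004  1.128  1.325] [ 0.4  0.6 -3.6]
pos [ 0.529  -0.1906  0.0518] yaw -13.09 tool move mm [-12.6  -2.   39.8] turn 0.11
[[ 0.974 -0.227  0.025]
 [-0.226 -0.974 -0.017]
 [ 0.028  0.011 -1.   ]]
```

View pics/s3.png

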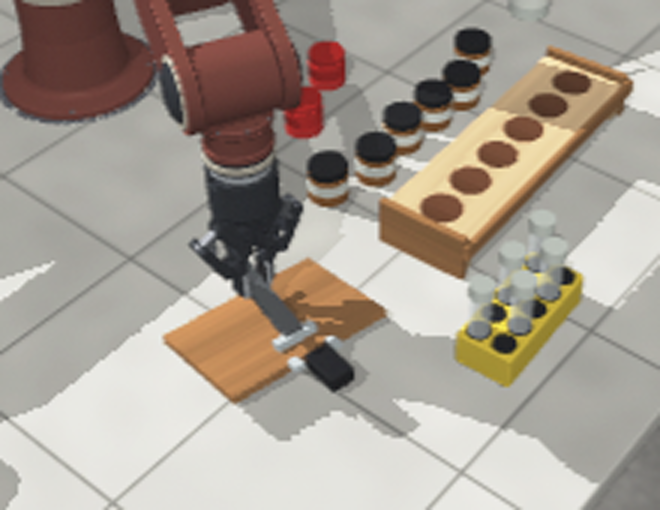

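```bash
cat >> h.py <<'E'
def board(name="scene",lo=(.42,-.36),hi=(.78,-.02)):
    im,W,st=shot(name); a=im.astype(int)
    r=(W[...,0]>lo[0])&(W[...,0]<hi[0])&(W[...,1]>lo[1])&(W[...,1]<hi[1])&(a[...,0]-a[...,2]>40)&(W[...,2]<.2)
    n,l,s,c=cv2.connectedComponentsWithStats(r.astype(np.uint8)); i=1+np.argmax(s[1:,4]); p=W[l==i]
    c=p.mean(0); u,sv,vt=np.linalg.svd(p-c); n=vt[2]*np.sign(vt[2][2])
    print(name,"N",len(p),"centre",c.round(3),"normal",n.round(3),"min",p.min(0).round(3),"max",p.max(0).round(3)); return im,W,p
E
python3 - <<'E'
from h import *
board("scene");board("top")
E
```

```text
scene N 1483 centre [ 0.569 -0.208  0.029] normal [-0.222  0.053  0.974] min [ 0.469 -0.312 -0.003] max [ 0.657 -0.077  0.057]
top N 530 centre [ 0.577 -0.12   0.028] normal [-0.206  0.135  0.969] min [ 0.51  -0.16   0.004] max [ 0.651 -0.087  0.147]
```

Emit:
step_arm(
  claw=60,
  steps=[
    [0,0,0,0],
    [0,0,0,0],
    [0,0,0,0],
    [0,0,0,0],
    [0,0,0,0],
  ],
)

```text
time: 5.65
tool_pos: [0.5323, -0.1922, 0.0548]
tool_rot: [0.008, 0.993, -0.114, 0.017]
contact_force: [0.2, 0.4, -0.5]
gripper_width: 0.597
```

```bash
cat >> h.py <<'E'
def leg(W,o=(.5902,-.2029),a=-13.2):
    # points in chart frame (x along, y across); leg strip profile
    d=W[...,:2]-np.array(o); t=np.radians(a)
    cx=d[...,0]*np.cos(t)+d[...,1]*np.sin(t); cy=-d[...,0]*np.sin(t)+d[...,1]*np.cos(t)
    for x in range(-130,25,10):
        m=(abs(cx*1e3-x)<5)&(abs(cy)<.02)&(W[...,2]>.015)&(W[...,2]<.12)
        if m.sum()>3: print(x,"z",np.median(W[m][:,2]).round(4),"y",(np.median(cy[m])*1e3).round(1),m.sum())
E
python3 - <<'E'
from h import *
board("scene")
im,W,st=shot("wrist"); leg(W); print(st["tool_pos"])
im,W,st=shot("scene"); print("scene");leg(W)
E
```

```text
scene N 1835 centre [ 0.571 -0.208  0.01 ] normal [0.005 0.002 1.   ] min [ 0.476 -0.314 -0.004] max [ 0.662 -0.078  0.059]
-90 z 0.0736 y 1.0 846
-80 z 0.0708 y -1.1 2290
-70 z 0.0659 y -3.7 1384
-60 z 0.0612 y -3.4 1302
-50 z 0.0566 y -3.4 1280
-40 z 0.0519 y -3.4 1231
-30 z 0.0472 y -3.1 1175
-20 z 0.0425 y -3.1 1129
-10 z 0.0377 y -3.1 1089
0 z 0.0331 y -3.2 1015
10 z 0.0283 y -2.7 1022
20 z 0.0208 y 0.1 1651
[ 0.53229929 -0.19218028  0.05473648]
scene
-90 z 0.0737 y 6.2 4
-80 z 0.0705 y 3.4 28
-70 z 0.0667 y -5.9 23
-60 z 0.0613 y -5.0 26
-50 z 0.0563 y -4.9 27
-40 z 0.0506 y -2.5 28
-30 z 0.0459 y -3.2 23
-20 z 0.0414 y -7.2 21
-10 z 0.0391 y -4.1 26
0 z 0.0326 y -4.3 28
10 z 0.0291 y -3.3 23
20 z 0.0224 y -0.6 35
```

Emit:
step_arm(
  steps=[
    [0,0,-30,0],
    [0,0,-20,0],
    [-30,0,0,0],
    [-30,0,0,0],
    [-25,0,0,0],
    [0,0,0,0],
  ],
)

```text
time: 6.4
tool_pos: [0.4453, -0.1712, 0.1028]
tool_rot: [0.008, 0.993, -0.114, 0.017]
contact_force: [0.3, 0.0, 0.1]
gripper_width: 0.599
```

Emit:
step_arm(
  claw=0,
  steps=[
    [0,0,0,0],
    [0,0,20,0],
    [0,0,20,0],
    [0,0,10,0],
    [0,0,0,0],
  ],
)

```text
time: 6.9
tool_pos: [0.4511, -0.174, 0.0537]
tool_rot: [0.009, 0.993, -0.114, 0.02]
contact_force: [0.1, 0.7, -0.2]
gripper_width: -0.0
```

```bash
python3 - <<'E'
from h import *
s=state(); goto([.4990,-.1818,.055],-13.2,s); print(s["joint_pos"].round(3),s["tool_rot"].round(4))
im,W,st=shot("wrist"); leg(W)
E
```

```text
pos [ 0.4511 -0.174   0.0537] yaw -13.05 tool move mm [48.5 -3.2 -1.3] turn 0.15
[-5.210e-01 -1.360e-01  2.110e+00 -2.000e-03  1.124e+00  1.278e+00] [ 0.0092  0.9933 -0.1138  0.0197]
-130 z 0.1016 y -2.9 4698
-90 z 0.0733 y 0.3 2077
-80 z 0.0711 y -1.9 2471
-70 z 0.0658 y -3.8 1613
-60 z 0.0612 y -3.4 1535
-50 z 0.0565 y -3.5 1439
-40 z 0.0517 y -3.1 1300
-30 z 0.0487 y -3.7 350
```

Emit:
step_arm(
  steps=[
    [15,-1,0,0],
    [10,0,0,0],
    [8,0,0,0],
    [8,0,0,0],
    [5,0,0,0],
    [4,0,0,0],
    [0,0,0,0],
  ],
)

```text
time: 7.65
tool_pos: [0.5037, -0.1857, 0.0592]
tool_rot: [0.01, 0.993, -0.113, 0.019]
contact_force: [0.0, 0.4, -0.2]
gripper_width: 0.003
```

```bash
python3 - <<'E'
from h import *
s=state(); goto([.4990,-.1818,.055],-13.2,s); 
im,W,st=shot("wrist"); leg(W); board()
E
```

```text
pos [ 0.5037 -0.1857  0.0592] yaw -13.01 tool move mm [-5.5 -2.7  4.2] turn 0.19
-100 z 0.1065 y -3.9 428
-90 z 0.1065 y -2.5 717
-80 z 0.104 y -1.2 6189
-70 z 0.0739 y -0.3 2670
-60 z 0.0686 y -3.5 1379
-50 z 0.0639 y -3.5 1388
-40 z 0.0592 y -3.6 1335
-30 z 0.0543 y -3.2 1246
-20 z 0.0497 y -3.2 1181
-10 z 0.0449 y -3.3 1149
0 z 0.0401 y -2.9 1087
10 z 0.0352 y -2.9 1009
20 z 0.0304 y -2.9 947
scene N 1882 centre [ 0.584 -0.211  0.01 ] normal [0.004 0.001 1.   ] min [ 0.489 -0.317 -0.004] max [ 0.674 -0.081  0.053]
```

Emit:
step_arm(
  claw=60,
  steps=[
    [-12,0,0,0],
    [0,0,-35,0],
    [0,0,-35,0],
    [28,0,0,0],
    [28,0,0,0],
    [0,0,0,0],
  ],
)

```text
time: 8.35
tool_pos: [0.5406, -0.1929, 0.1339]
tool_rot: [0.01, 0.993, -0.114, 0.021]
contact_force: [0.3, -0.4, -1.1]
gripper_width: 0.597
```

```bash
python3 - <<'E'
from h import *
s=state(); t=np.radians(-13.2); o=np.array([.6051,-.2097])-.062*np.array([np.cos(t),np.sin(t)])
goto([*o,.038],-13.2,s)
im,W,st=shot("wrist"); leg(W,(.6051,-.2097))
E
```

```text
pos [ 0.5406 -0.1929  0.1339] yaw -13.07 tool move mm [ 4.6  1.6 95.9] turn 0.13
-90 z 0.0744 y 0.3 707
-80 z 0.0705 y -0.4 841
-70 z 0.0657 y 0.1 592
-60 z 0.0609 y -0.5 560
-50 z 0.0563 y 0.0 558
-40 z 0.0513 y -0.0 530
-30 z 0.0465 y -0.1 500
-20 z 0.0419 y -0.1 512
-10 z 0.0369 y 0.5 477
0 z 0.0322 y 0.4 475
10 z 0.0268 y 0.4 541
20 z 0.0204 y -0.3 748
```

Emit:
step_arm(
  steps=[
    [0,1,40,0],
    [0,0,35,0],
    [0,0,15,0],
    [0,0,4,0],
    [0,0,0,0],
  ],
)

```text
time: 8.9
tool_pos: [0.5385, -0.1947, 0.0374]
tool_rot: [0.01, 0.993, -0.114, 0.02]
contact_force: [0.3, 0.1, 0.4]
gripper_width: 0.598
```

Emit:
step_arm(
  claw=0,
  steps=[
    [0,0,0,0],
    [0,0,0,0],
    [0,0,0,0],
    [0,0,0,0],
  ],
)

```text
time: 9.3
tool_pos: [0.5397, -0.1949, 0.041]
tool_rot: [0.01, 0.993, -0.114, 0.022]
contact_force: [0.3, -0.3, -2.8]
gripper_width: 0.244
```

Emit:
step_arm(
  steps=[
    [0,0,-7,0],
    [1,0,-7,0],
    [1,0,-7,0],
    [2,0,-7,0],
  ],
)

```text
time: 9.7
tool_pos: [0.5405, -0.1944, 0.0693]
tool_rot: [0.01, 0.993, -0.114, 0.019]
contact_force: [0.2, 0.2, -3.0]
gripper_width: 0.242
```

```bash
python3 - <<'E'
from h import *
board(); im,W,st=shot("wrist"); leg(W,(.6051,-.2097))
E
```

```text
scene N 1559 centre [ 0.59  -0.214  0.029] normal [-0.219  0.053  0.974] min [ 0.492 -0.318 -0.002] max [ 0.68  -0.084  0.071]
-90 z 0.1057 y -1.0 515
-80 z 0.1039 y -0.7 2147
-70 z 0.099 y -0.4 2383
-60 z 0.0949 y 0.7 3923
-50 z 0.0885 y -0.1 2574
-40 z 0.0832 y -0.2 1806
-30 z 0.0781 y -0.2 1770
-20 z 0.0732 y 0.1 1755
-10 z 0.0681 y 0.1 1750
0 z 0.0631 y 0.0 1767
10 z 0.0577 y 0.0 1820
20 z 0.0516 y -0.0 2024
```

Emit:
step_arm(
  steps=[
    [0,0,-6,0],
    [0,0,-6,0],
    [0,0,0,0],
  ],
)

```text
time: 10.1
tool_pos: [0.5414, -0.1948, 0.0836]
tool_rot: [0.01, 0.993, -0.114, 0.021]
contact_force: [0.9, 0.3, -3.2]
gripper_width: 0.248
```

```bash
python3 - <<'E'
from h import *
board(); im,W,st=shot("wrist"); leg(W,(.6051,-.2097))
E
```

```text
scene N 1459 centre [ 0.592 -0.215  0.042] normal [-0.274  0.069  0.959] min [ 0.494 -0.319 -0.004] max [ 0.68  -0.076  0.082]
-90 z 0.1179 y -0.5 652
-80 z 0.1154 y -0.2 2125
-70 z 0.1102 y -0.2 1992
-60 z 0.1054 y 0.8 3397
-50 z 0.0999 y 0.0 1817
-40 z 0.095 y -0.0 1779
-30 z 0.0899 y -0.1 1752
-20 z 0.0849 y -0.1 1725
-10 z 0.0799 y 0.2 1751
0 z 0.0747 y 0.2 1765
10 z 0.0692 y 0.2 1869
20 z 0.0639 y 0.1 2002
```

Emit:
step_arm(
  claw=60,
  steps=[
    [0,0,0,0],
    [0,0,0,0],
    [0,0,0,0],
    [0,0,0,0],
  ],
)

```text
time: 10.6
tool_pos: [0.5433, -0.1955, 0.0849]
tool_rot: [0.011, 0.993, -0.114, 0.023]
contact_force: [-0.3, -0.6, 0.1]
gripper_width: 0.601
```

Emit:
step_arm(
  steps=[
    [0,0,-40,0],
    [0,0,-40,0],
    [20,0,-30,0],
    [20,0,0,0],
    [20,0,0,0],
    [20,0,0,0],
    [0,0,0,0],
  ],
)

```text
time: 11.3
tool_pos: [0.6186, -0.2115, 0.2049]
tool_rot: [0.011, 0.993, -0.114, 0.024]
contact_force: [0.2, -0.5, 0.4]
gripper_width: 0.602
```

```bash
python3 - <<'E'
from h import *
board(); im,W,st=shot("wrist","w4.png"); leg(W,(.6051,-.2097))
print(st["tool_pos"],st["tool_rot"].round(4))
z=np.nan_to_num(W[...,2]); 
roi=(W[...,0]>0.62)&(W[...,0]<0.75)&(W[...,1]>-.30)&(W[...,1]<-.17)
g=roi&(z>.016)&(z<.023)
n,l,s,c=cv2.connectedComponentsWithStats(g.astype(np.uint8))
for i in range(1,n):
    if s[i,4]>200: q=W[l==i]; print(s[i],np.median(q[:,2]).round(4),cv2.minAreaRect(q[:,:2].astype(np.float32)))
E
```

```text
scene N 1866 centre [ 0.571 -0.212  0.01 ] normal [0.002 0.003 1.   ] min [ 0.472 -0.318 -0.004] max [ 0.666 -0.09   0.069]
-90 z 0.0996 y 0.3 126
-80 z 0.0984 y -0.7 698
-70 z 0.0894 y -4.8 408
-60 z 0.0806 y -4.3 409
-50 z 0.072 y -4.5 370
-40 z 0.0634 y -4.6 355
-30 z 0.055 y -4.8 330
-20 z 0.0466 y -4.1 313
-10 z 0.0383 y -4.3 298
0 z 0.0283 y -2.5 374
10 z 0.0204 y -0.7 362
[ 0.61768212 -0.21122698  0.20468539] [ 0.0114  0.9931 -0.1144  0.0236]
[ 310  100   32   55 1733] 0.0198 ((0.6706286072731018, -0.22960026562213898), (0.02959025464951992, 0.05011406168341637), 76.43290710449219)
```

View pics/w4.png

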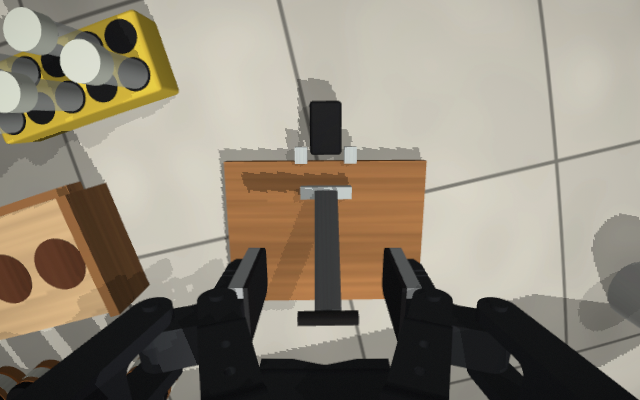

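Emit:
step_arm(
  claw=0,
  steps=[
    [-40,1,0,0],
    [-40,1,0,0],
    [-40,1,0,0],
    [-28,1,0,0.5],
    [0,0,0,0],
    [0,0,40,0],
    [0,0,40,0],
    [0,0,35,0],
  ],
)

```text
time: 12.2
tool_pos: [0.4706, -0.1839, 0.0817]
tool_rot: [0.013, 0.992, -0.119, 0.027]
contact_force: [-0.4, -0.1, -0.2]
gripper_width: 0.003
```

```bash
python3 - <<'E'
from h import *
goto([.4791,-.1834,.085],-13.5)
im,W,st=shot("wrist"); leg(W,(.6006,-.2127),-13.5)
E
```

```text
pos [ 0.4706 -0.1839  0.0817] yaw -13.66 tool move mm [ 8.1 -2.4 -3.3] turn -0.16
-130 z 0.1057 y -3.0 1213
-120 z 0.1058 y -3.1 1341
-90 z 0.0968 y 0.8 234
-80 z 0.0995 y -0.0 2953
-70 z 0.0924 y -0.8 1648
-60 z 0.0837 y -0.9 1327
-50 z 0.0754 y -1.0 1167
-40 z 0.0667 y -0.7 1011
-30 z 0.0583 y -0.7 890
-20 z 0.0497 y -0.8 771
-10 z 0.0442 y -0.8 229
```

Emit:
step_arm(
  steps=[
    [15,-2,0,0],
    [10,0,0,0],
    [5,0,0,0],
    [5,0,0,0],
    [5,0,0,0],
    [5,0,0,0],
    [5,0,0,0],
    [0,0,0,0],
  ],
)

```text
time: 13.05
tool_pos: [0.5166, -0.1915, 0.0783]
tool_rot: [0.011, 0.993, -0.119, 0.019]
contact_force: [0.4, -0.7, 0.5]
gripper_width: 0.001
```

```bash
python3 - <<'E'
from h import *
goto([.4791,-.1834,.085],-13.5)
im,W,st=shot("wrist"); leg(W,(.6006,-.2127),-13.5); board()
E
```

```text
pos [ 0.5166 -0.1915  0.0783] yaw -13.66 tool move mm [-38.4   1.   -6.7] turn -0.16
-100 z 0.1153 y 0.5 104
-90 z 0.1156 y 0.2 241
-80 z 0.1052 y 0.2 2231
-70 z 0.1012 y 0.4 2886
-60 z 0.0936 y -1.2 1866
-50 z 0.0846 y -1.1 1519
-40 z 0.0758 y -0.9 1345
-30 z 0.0669 y -1.0 1191
-20 z 0.0581 y -1.0 1034
-10 z 0.0491 y -0.9 925
0 z 0.0405 y -0.6 806
10 z 0.0302 y -0.2 961
20 z 0.0205 y -0.4 1117
scene N 1882 centre [ 0.579 -0.215  0.01 ] normal [ 0.005 -0.     1.   ] min [ 0.481 -0.321 -0.002] max [ 0.67  -0.092  0.07 ]
```

Emit:
step_arm(
  claw=60,
  steps=[
    [-12,0,0,0],
    [0,0,-45,0],
    [0,0,-45,0],
    [0,0,-20,0],
    [45,0,0,0],
    [45,0,0,0],
    [45,0,0,0],
    [30,0,0,0],
  ],
)

```text
time: 13.95
tool_pos: [0.6555, -0.2227, 0.1957]
tool_rot: [0.01, 0.993, -0.12, 0.019]
contact_force: [-1.0, -0.7, 0.3]
gripper_width: 0.601
```

```bash
cat >> h.py <<'E'
def tab():
    im,W,st=shot("wrist"); z=np.nan_to_num(W[...,2]); 
    roi=(W[...,0]>0.6)&(W[...,0]<0.76)&(W[...,1]>-.30)&(W[...,1]<-.17)
    g=roi&(z>.016)&(z<.023)
    n,l,s,c=cv2.connectedComponentsWithStats(g.astype(np.uint8))
    for i in range(1,n):
        if s[i,4]>200: q=W[l==i]; print(s[i],np.median(q[:,2]).round(4),cv2.minAreaRect(q[:,:2].astype(np.float32)))
    return st
E
python3 - <<'E'
from h import *
st=tab(); print(st["tool_pos"],yaw(st),st["tool_rot"].round(4))
E
```

```text
[ 307  133   33   54 1716] 0.0197 ((0.6784918308258057, -0.23135583102703094), (0.029781494289636612, 0.04957311972975731), 76.6179428100586)
[299 218  52  14 527] 0.02 ((0.6176921725273132, -0.2176877111196518), (0.04960169270634651, 0.012511713430285454), 76.69085693359375)
[ 0.65552883 -0.22265726  0.19566214] -13.759306655014926 [ 0.0102  0.9926 -0.1199  0.0185]
```

Emit:
step_arm(
  steps=[
    [25,3,0,0],
    [0,0,45,0],
    [0,0,45,0],
    [0,0,45,0],
    [0,0,25,0],
    [0,0,0,0],
  ],
)

```text
time: 14.6
tool_pos: [0.687, -0.237, 0.0323]
tool_rot: [0.011, 0.993, -0.12, 0.021]
contact_force: [0.5, 0.9, -0.7]
gripper_width: 0.599
```

```bash
python3 - <<'E'
from h import *
goto([.6863,-.2333,.004],-13.4)
E
```

```text
pos [ 0.687  -0.237   0.0323] yaw -13.74 tool move mm [-1.6 -3.4 28.3] turn -0.34
```

Emit:
step_arm(
  steps=[
    [-2,-3,14,-0.3],
    [0,0,10,0],
    [0,0,4,0],
    [0,0,1,0],
  ],
)

```text
time: 15.0
tool_pos: [0.688, -0.2348, 0.0059]
tool_rot: [0.012, 0.993, -0.117, 0.024]
contact_force: [-0.2, -0.2, 0.2]
gripper_width: 0.604
```

Emit:
step_arm(
  claw=0,
  steps=[
    [0,0,0.5,0],
    [0,0,0.5,0],
    [0,0,0.5,0],
    [0,0,0.5,0],
    [0,0,0,0],
  ],
)

```text
time: 15.5
tool_pos: [0.6898, -0.2352, 0.0074]
tool_rot: [0.012, 0.993, -0.117, 0.026]
contact_force: [0.1, 0.9, -0.4]
gripper_width: 0.334
```

Emit:
step_arm(
  steps=[
    [0,0,-16.5,0],
    [-2,0,-16.3,0],
    [-3.5,0,-16,0],
    [-5,0,-15.4,0],
    [-7,0,-14.7,0],
    [-8.5,0,-13.9,0],
    [-10,0,-12.9,0],
    [-11,0,-11.7,0],
  ],
)

```text
time: 16.3
tool_pos: [0.635, -0.2201, 0.1333]
tool_rot: [0.012, 0.993, -0.117, 0.026]
contact_force: [0.3, -0.6, -2.8]
gripper_width: 0.33
```

```bash
python3 - <<'E'
from h import *
im,W,p=board(); s=state(); print(s["tool_pos"],s["tool_rot"].round(4),s["contact_force"],s["gripper_width"])
cv2.imwrite("pics/s5.png",cv2.resize(im[140:310,200:420,::-1],None,fx=3,fy=3,interpolation=cv2.INTER_CUBIC))
E
```

```text
scene N 207 centre [ 0.76  -0.083  0.037] normal [-0.879 -0.248  0.407] min [ 0.735 -0.103  0.002] max [ 0.78  -0.02   0.085]
[ 0.6348859  -0.22015763  0.13589001] [ 0.0128  0.9927 -0.1166  0.0269] [ 1.36925893 -0.49768271 -1.27144558] 0.3311078258740933
```

View pics/s5.png

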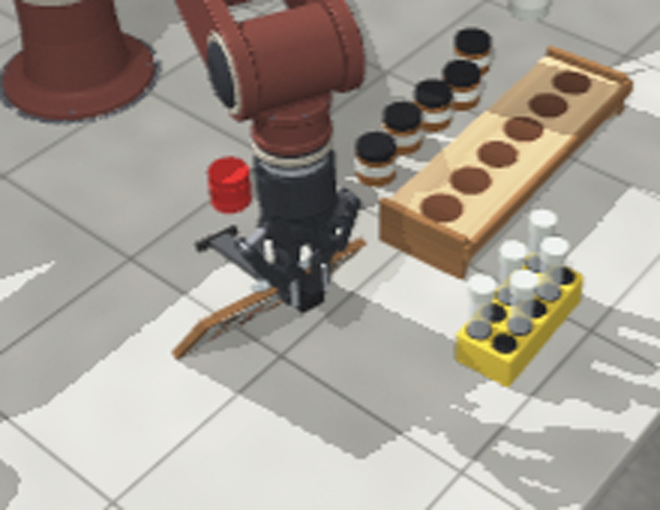

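Emit:
step_arm(
  steps=[
    [-15,0,-8,0],
    [-15,0,-6.5,0],
    [-16,0,-5,0],
    [-16,0,-3,0],
    [-16,0,-1.5,0],
    [-8,0,-0.5,0],
  ],
)

```text
time: 16.95
tool_pos: [0.5484, -0.1991, 0.1634]
tool_rot: [0.015, 0.993, -0.117, 0.033]
contact_force: [0.5, 0.0, -4.1]
gripper_width: 0.332
```

```bash
python3 - <<'E'
from h import *
s=state(); print(s["tool_pos"],s["tool_rot"].round(4),s["contact_force"],s["gripper_width"])
board("scene",(.4,-.4),(.72,-.12)); board("top",(.4,-.4),(.7,-.1))
E
```

```text
[ 0.54837789 -0.19910529  0.16343873] [ 0.0146  0.9925 -0.1166  0.0327] [ 0.51788752  0.03696005 -4.10001717] 0.3317594053212521
scene N 358 centre [ 0.514 -0.252  0.087] normal [ 0.968 -0.237  0.078] min [ 0.493 -0.294 -0.002] max [ 0.554 -0.12   0.181]
top N 48 centre [ 0.505 -0.234  0.149] normal [-0.95   0.258  0.175] min [ 0.498 -0.247  0.114] max [ 0.514 -0.22   0.164]
```

Emit:
step_arm(
  steps=[
    [0,0,4,0],
    [0,0,4,0],
    [-8,0,0,0],
    [-8,0,0.5,0],
    [-8,0,1,0],
    [-6,0,1.5,0],
    [0,0,0,0],
  ],
)

```text
time: 17.75
tool_pos: [0.5228, -0.1937, 0.1558]
tool_rot: [0.016, 0.992, -0.116, 0.038]
contact_force: [0.0, 0.6, -1.9]
gripper_width: 0.336
```

```bash
python3 - <<'E'
from h import *
s=state(); print(s["tool_pos"],s["tool_rot"].round(4),s["contact_force"],s["gripper_width"])
im,W,p=board("scene",(.4,-.4),(.72,-.12))
cv2.imwrite("pics/s6.png",cv2.resize(im[140:310,200:420,::-1],None,fx=3,fy=3,interpolation=cv2.INTER_CUBIC))
E
```

```text
[ 0.52280773 -0.19371789  0.15579781] [ 0.0156  0.9924 -0.1165  0.0377] [ 0.00563491  0.63590623 -1.90148763] 0.3357593760438824
scene N 349 centre [ 0.49  -0.247  0.078] normal [ 0.968 -0.235  0.088] min [ 0.469 -0.29  -0.002] max [ 0.531 -0.121  0.154]
```

View pics/s6.png

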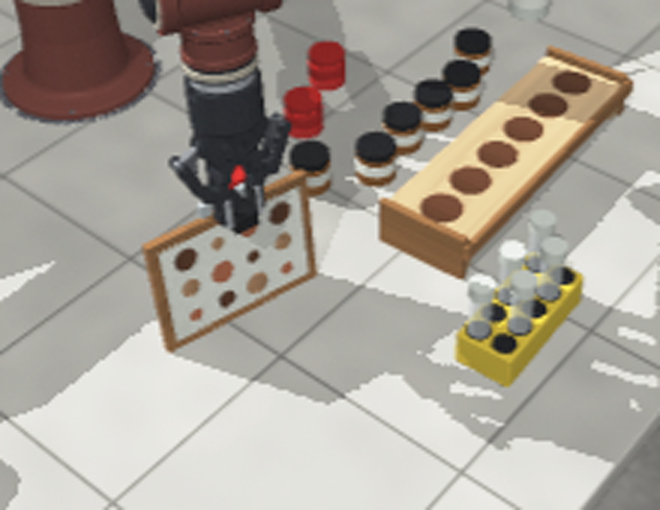

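Emit:
step_arm(
  steps=[
    [0,0,2.5,0],
    [0,0,2.5,0],
    [0,0,2.5,0],
    [0,0,2,0],
    [0,0,0,0],
  ],
)

```text
time: 18.3
tool_pos: [0.5293, -0.1953, 0.1568]
tool_rot: [0.017, 0.992, -0.117, 0.046]
contact_force: [-0.5, 0.7, -2.4]
gripper_width: 0.329
```

```bash
python3 - <<'E'
from h import *
s=state(); print(s["tool_pos"],s["tool_rot"].round(4),s["contact_force"],s["gripper_width"])
im,W,p=board("scene",(.4,-.4),(.72,-.12))
E
```

```text
[ 0.52928879 -0.19532879  0.15679033] [ 0.0166  0.992  -0.1166  0.046 ] [-0.49460321  0.65003743 -2.44335811] 0.32870056825003036
scene N 329 centre [ 0.492 -0.25   0.083] normal [ 0.97  -0.239  0.046] min [ 0.473 -0.289 -0.001] max [ 0.529 -0.121  0.156]
```

Emit:
step_arm(
  steps=[
    [0,0,8,0],
    [0,0,5,0],
  ],
)

```text
time: 18.55
tool_pos: [0.5348, -0.1969, 0.1509]
tool_rot: [0.017, 0.992, -0.117, 0.052]
contact_force: [0.7, 5.3, 19.4]
gripper_width: 0.337
```

```bash
python3 - <<'E'
from h import *
s=state(); print(s["tool_pos"],s["tool_rot"].round(4),s["contact_force"],s["gripper_width"],s["joint_pos"].round(4),s["joint_efforts"].round(2),s["ft_torque"].round(2))
im,W,p=board("scene",(.4,-.4),(.72,-.12))
E
```

```text
[ 0.53475436 -0.19689369  0.15086409] [ 0.0174  0.9916 -0.1169  0.0517] [ 0.68025991  5.26313213 19.38338066] 0.3367919600309112 [-0.4858 -0.0865  1.8906  0.0051  1.2285  1.3182] [ -2.34 -21.79 -25.25  -1.07  -0.87  -0.09] [ 0.82  0.25 -0.01]
scene N 314 centre [ 0.494 -0.251  0.085] normal [ 0.972 -0.236  0.021] min [ 0.478 -0.289 -0.   ] max [ 0.53  -0.12   0.156]
```

Emit:
step_arm(
  steps=[
    [-14,0,0,0],
    [-14,0,0,0],
    [-12,0,1,0],
    [-8,0,2,0],
  ],
)

```text
time: 19.0
tool_pos: [0.4908, -0.1863, 0.1452]
tool_rot: [0.018, 0.991, -0.117, 0.056]
contact_force: [6.7, -0.5, 15.7]
gripper_width: 0.334
```

```bash
python3 - <<'E'
from h import *
s=state(); print(s["tool_pos"],s["tool_rot"].round(4),s["contact_force"],s["gripper_width"],s["ft_torque"].round(2))
im,W,p=board("scene",(.4,-.4),(.72,-.12))
E
```

```text
[ 0.49075513 -0.18631715  0.14515227] [ 0.0179  0.9914 -0.1168  0.056 ] [ 6.67066149 -0.51550439 15.72488495] 0.334025083243187 [ 0.15 -0.87 -0.01]
scene N 395 centre [ 0.477 -0.242  0.071] normal [ 0.92  -0.226  0.32 ] min [ 0.435 -0.289 -0.002] max [ 0.531 -0.122  0.149]
```

Emit:
step_arm(
  steps=[
    [10,0,1.5,0],
    [10,0,1.5,0],
    [10,0,1.5,0],
  ],
)

```text
time: 19.35
tool_pos: [0.5227, -0.1944, 0.1512]
tool_rot: [0.019, 0.991, -0.117, 0.06]
contact_force: [-0.6, 3.4, 7.3]
gripper_width: 0.333
```

```bash
python3 - <<'E'
from h import *
s=state(); print(s["tool_pos"],s["tool_rot"].round(4),s["contact_force"],s["gripper_width"],s["ft_torque"].round(2))
im,W,p=board("scene",(.4,-.4),(.72,-.12))
E
```

```text
[ 0.52267762 -0.19442449  0.1512312 ] [ 0.0188  0.9911 -0.1173  0.06  ] [-0.55133283  3.39675863  7.26067324] 0.33281778362667064 [0.62 0.3  0.05]
scene N 355 centre [ 0.49  -0.248  0.077] normal [ 0.964 -0.238  0.116] min [ 0.465 -0.29  -0.005] max [ 0.53  -0.121  0.154]
```

Emit:
step_arm(
  steps=[
    [-12,0,0,0],
    [-12,0,0,0],
    [-5,0,0,0],
  ],
)

```text
time: 19.7
tool_pos: [0.4949, -0.1876, 0.146]
tool_rot: [0.018, 0.991, -0.117, 0.06]
contact_force: [0.2, 0.4, -0.1]
gripper_width: 0.332
```

```bash
python3 - <<'E'
from h import *
s=state(); print(s["tool_pos"],s["tool_rot"].round(4),s["contact_force"],s["gripper_width"],s["ft_torque"].round(2))
im,W,p=board("scene",(.4,-.4),(.72,-.12))
E
```

```text
[ 0.49489319 -0.18755059  0.14597595] [ 0.0183  0.9911 -0.1171  0.0599] [ 0.2017738   0.41915602 -0.06346761] 0.33218893151162726 [ 0.18  0.15 -0.01]
scene N 393 centre [ 0.478 -0.243  0.072] normal [ 0.929 -0.224  0.294] min [ 0.439 -0.289 -0.003] max [ 0.529 -0.12   0.149]
```

Emit:
step_arm(
  claw=65,
  steps=[
    [0,0,0,0],
    [0,0,0,0],
    [0,0,0,0],
    [0,0,0,0],
  ],
)

```text
time: 20.15
tool_pos: [0.4934, -0.1878, 0.1447]
tool_rot: [0.019, 0.991, -0.117, 0.059]
contact_force: [0.3, -0.2, -0.1]
gripper_width: 0.651
```

Emit:
step_arm(
  steps=[
    [4,0,-15,0],
    [6,0,-25,0],
    [6,0,-40,0],
    [0,0,-40,0],
    [0,0,0,0],
  ],
)

```text
time: 20.65
tool_pos: [0.4963, -0.1855, 0.2738]
tool_rot: [0.019, 0.991, -0.117, 0.06]
contact_force: [0.6, -0.9, 0.4]
gripper_width: 0.654
```

```bash
python3 - <<'E'
from h import *
s=state(); print(s["tool_pos"],s["tool_rot"].round(4),s["contact_force"],s["gripper_width"],s["joint_pos"].round(3))
im,W,p=board("scene",(.4,-.4),(.72,-.12))
cv2.imwrite("pics/s7.png",cv2.resize(im[140:310,200:420,::-1],None,fx=3,fy=3,interpolation=cv2.INTER_CUBIC))
E
```

```text
[ 0.49625189 -0.18546568  0.27377291] [ 0.019   0.9911 -0.1174  0.0596] [ 0.60574534 -0.92039796  0.4433665 ] 0.6535546641114606 [-0.503 -0.287  1.858  0.01   1.446  1.303]
scene N 389 centre [ 0.478 -0.243  0.071] normal [ 0.927 -0.225  0.299] min [ 0.44  -0.291 -0.004] max [ 0.529 -0.125  0.15 ]
```

View pics/s7.png

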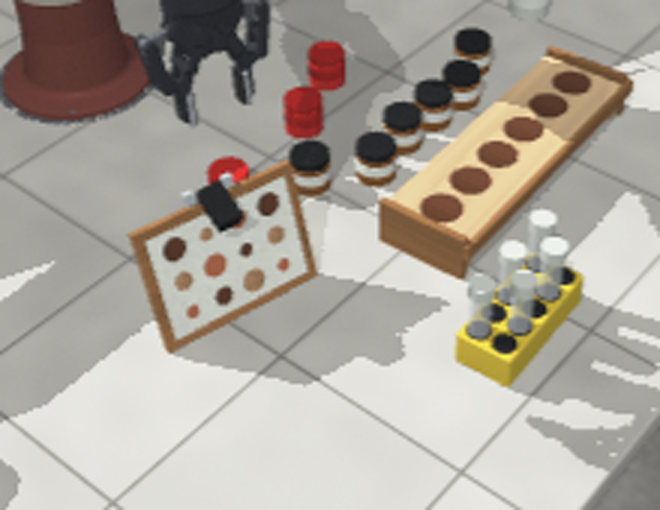

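Emit:
step_arm(
  claw=100,
  steps=[
    [0,0,0,-8.5],
    [0,0,0,-8.5],
    [0,0,0,-8.5],
    [0,0,0,-8.5],
    [0,0,0,-8.5],
    [0,0,0,-8.5],
    [0,0,0,-8.5],
    [0,0,0,-8.5],
  ],
)

```text
time: 21.5
tool_pos: [0.4946, -0.1841, 0.2678]
tool_rot: [0.045, 0.884, 0.465, 0.036]
contact_force: [0.3, -0.2, 0.3]
gripper_width: 0.993
```

Emit:
step_arm(
  steps=[
    [0,0,0,-8.5],
    [0,0,0,-8.5],
    [0,0,0,-8.5],
    [0,0,0,-8.5],
    [50,0,0,0],
    [50,0,0,0],
    [50,0,0,0],
    [50,0,0,0],
  ],
)

```text
time: 22.3
tool_pos: [0.4938, 0.0148, 0.2529]
tool_rot: [0.05, 0.71, 0.702, 0.018]
contact_force: [0.5, -0.2, -0.2]
gripper_width: 1.001
```

Emit:
step_arm(
  steps=[
    [50,0,0,0],
    [50,0,0,0],
    [50,0,0,0],
    [0,0,0,0],
  ],
)

```text
time: 22.7
tool_pos: [0.4928, 0.1699, 0.2436]
tool_rot: [0.048, 0.708, 0.704, 0.017]
contact_force: [0.1, -1.1, 0.2]
gripper_width: 0.999
```

```bash
cat >> h.py <<'E'
def spots(im,W):
    g=cv2.cvtColor(im,cv2.COLOR_RGB2HSV).astype(int); z=np.nan_to_num(W[...,2]); out=[]
    m=((z>.044)&(z<.056)&(W[...,0]>.5)&(W[...,0]<.72)&(im.max(-1)<135)&(im[...,0].astype(int)-im[...,2]>10)).astype(np.uint8)
    m=cv2.morphologyEx(m,cv2.MORPH_OPEN,np.ones((3,3)))
    n,l,s,c=cv2.connectedComponentsWithStats(m)
    for i in range(1,n):
        if s[i,4]>40:
            p=W[l==i]; e=np.ptp(p[:,:2],axis=0)
            if .04<e[0]<.06 and .04<e[1]<.06: out.append((p[:,:2].max(0)+p[:,:2].min(0))/2)
    return np.array(out)
def jars(W,im,zlo=.042,zhi=.058,xr=(.25,.7)):
    z=np.nan_to_num(W[...,2]); m=((z>zlo)&(z<zhi)&(W[...,0]>xr[0])&(W[...,0]<xr[1])&(W[...,1]>-.1)&(im.max(-1)<140)).astype(np.uint8)
    n,l,s,c=cv2.connectedComponentsWithStats(m,connectivity=4)
    for i in range(1,n):
        if s[i,4]>60:
            p=W[l==i]; e=np.ptp(p[:,:2],axis=0)
            if e.min()>.035 and e.max()<.065: print("jar",((p[:,:2].max(0)+p[:,:2].min(0))/2).round(4),e.round(3),np.median(p[:,2]).round(3),im[l==i].mean(0).round())
E
python3 - <<'E'
from h import *
im,W,st=shot("wrist","w8.png"); print(st["tool_pos"],yaw(st),st["tool_rot"].round(4),st["joint_pos"].round(2))
print(spots(im,W).round(4)); jars(W,im)
im,W,st=shot("top","t8.png"); print("top");print(spots(im,W).round(4)); jars(W,im)
E
```

```text
[0.49277175 0.16990101 0.24359318] 89.58750718377074 [0.048  0.708  0.7044 0.0171] [ 0.22 -0.26  1.88 -0.06  1.44  0.23]
[[0.596  0.2942]
 [0.5991 0.2326]
 [0.602  0.1705]
 [0.6049 0.1091]
 [0.6047 0.0468]]
jar [0.596  0.2938] [0.052 0.05 ] 0.05 [82. 51. 35.]
jar [0.461  0.2894] [0.051 0.051] 0.05 [34. 34. 34.]
jar [0.5991 0.2326] [0.052 0.051] 0.05 [85. 53. 36.]
jar [0.4585 0.2288] [0.051 0.051] 0.05 [39. 39. 40.]
jar [0.602  0.1709] [0.05  0.051] 0.05 [105.  65.  44.]
jar [0.4568 0.1645] [0.051 0.051] 0.05 [41. 41. 42.]
jar [0.6049 0.1091] [0.051 0.05 ] 0.051 [119.  73.  50.]
jar [0.3406 0.116 ] [0.037 0.037] 0.046 [109.  23.  22.]
jar [0.4701 0.0931] [0.051 0.051] 0.05 [40. 40. 41.]
jar [0.6045 0.0467] [0.044 0.051] 0.05 [118.  72.  49.]
jar [0.418  0.0271] [0.047 0.053] 0.05 [37. 37. 38.]
top
[[0.6088 0.0462]
 [0.6029 0.1119]]
jar [0.6057 0.1119] [0.056 0.054] 0.051 [84. 61. 46.]
jar [0.4694 0.0961] [0.05  0.049] 0.051 [40. 37. 35.]
jar [0.4604 0.2846] [0.05  0.041] 0.051 [30. 26. 24.]
jar [0.4569 0.2334] [0.049 0.043] 0.051 [33. 29. 27.]
jar [0.4297 0.3697] [0.049 0.038] 0.051 [30. 27. 26.]
jar [0.4144 0.0318] [0.049 0.049] 0.05 [39. 37. 35.]
jar [ 0.3596 -0.0574] [0.048 0.051] 0.051 [109.  39.  37.]
jar [0.3331 0.1097] [0.048 0.048] 0.051 [102.  33.  31.]
```

View pics/w8.png

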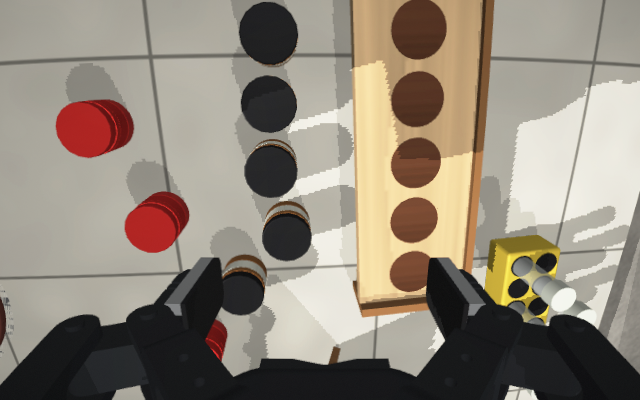

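Emit:
step_arm(
  steps=[
    [0,0,-6,0],
    [0,0,-6,0],
    [0,0,-6,0],
    [0,0,-6,0],
    [0,0,-6,0],
    [0,0,-6,0],
  ],
)

```text
time: 23.4
tool_pos: [0.4907, 0.1625, 0.2824]
tool_rot: [0.049, 0.713, 0.7, 0.016]
contact_force: [-0.5, -0.2, -0.4]
gripper_width: 1.0
```

Emit:
step_arm(
  steps=[
    [0,6,0,0],
    [0,6,0,0],
    [0,6,0,0],
    [0,6,0,0],
    [0,6,0,0],
    [0,6,0,0],
  ],
)

```text
time: 24.0
tool_pos: [0.5297, 0.1618, 0.2869]
tool_rot: [0.05, 0.713, 0.7, 0.016]
contact_force: [-0.8, 0.5, 0.2]
gripper_width: 0.997
```

Emit:
step_arm(
  steps=[
    [0,-36,36,0],
    [0,0,0,0],
  ],
)

```text
time: 24.2
tool_pos: [0.4923, 0.1593, 0.237]
tool_rot: [0.045, 0.713, 0.7, 0.009]
contact_force: [0.1, 0.1, -3.6]
gripper_width: 1.003
```

```bash
python3 - <<'E'
from h import *
s=state(); print(s["tool_pos"],s["tool_rot"].round(4))
q=s["tool_rot"]; print(R.from_quat([q[1],q[2],q[3],q[0]]).as_matrix().round(3))
E
```

```text
[0.49229874 0.15930516 0.23701467] [0.0448 0.7129 0.6998 0.0088]
[[ 0.021  0.997  0.075]
 [ 0.999 -0.017 -0.052]
 [-0.05   0.076 -0.996]]
```

Emit:
step_arm(
  steps=[
    [0,15,-15,0],
    [0,15,-15,0],
    [0,15,-15,0],
    [0,-45,45,0],
    [0,0,0,0],
  ],
)

```text
time: 24.7
tool_pos: [0.4989, 0.1584, 0.2395]
tool_rot: [0.041, 0.713, 0.7, 0.003]
contact_force: [-1.2, -0.0, -9.6]
gripper_width: 1.002
```

Emit:
step_arm(
  steps=[
    [0,15,-15,0],
    [0,15,-15,0],
    [0,15,-15,0],
    [0,-45,45,0],
    [0,0,0,0],
  ],
)

```text
time: 25.2
tool_pos: [0.51, 0.158, 0.2479]
tool_rot: [0.04, 0.713, 0.7, 0.0]
contact_force: [-3.2, -0.7, -12.5]
gripper_width: 0.997
```

Emit:
step_arm(
  steps=[
    [-50,0,0,0],
    [0,0,0,0],
  ],
)

```text
time: 25.4
tool_pos: [0.5145, 0.1135, 0.257]
tool_rot: [0.041, 0.712, 0.701, 0.002]
contact_force: [0.4, 0.6, -0.3]
gripper_width: 0.998
```

Emit:
step_arm(
  steps=[
    [12,0,0,0],
    [12,0,0,0],
    [12,0,0,0],
    [12,0,0,0],
    [0,0,0,0],
  ],
)

```text
time: 25.9
tool_pos: [0.5269, 0.1688, 0.2707]
tool_rot: [0.047, 0.712, 0.7, 0.012]
contact_force: [0.3, 0.2, 0.0]
gripper_width: 0.999
```

```bash
cat >> h.py <<'E'
def go(c,z,psi=90,off=.022):
    """tool move so that the grasp point (off behind TCP) is over c with TCP at height z"""
    s=state(); q=s["tool_rot"]; A=R.from_quat([q[1],q[2],q[3],q[0]]).as_matrix(); p=np.array(s["tool_pos"])
    tgt=np.array([c[0]+A[0,2]*off,c[1]+A[1,2]*off,z]); d=A.T@(tgt-p)
    print("pos",p.round(4),"zaxis",A[:,2].round(3),"yaw",yaw(s).round(1),"MOVE",(1e3*d).round(1),"turn",round(yaw(s)-psi,1),"F",s["contact_force"].round(1),"w",round(s["gripper_width"],3))
E
python3 - <<'E'
from h import *
go([.429,.363],.13)
E
```

```text
pos [0.5269 0.1688 0.2707] zaxis [ 0.084 -0.051 -0.995] yaw 88.9 MOVE [ 197.9 -110.5  122.2] turn -1.1 F [0.3 0.2 0. ] w 0.999
```

Emit:
step_arm(
  steps=[
    [40,-22,25,-1],
    [40,-22,25,0],
    [40,-22,25,0],
    [40,-22,25,0],
    [38,-22,22,0],
    [0,0,0,0],
    [0,0,0,0],
  ],
)

```text
time: 26.6
tool_pos: [0.4305, 0.3625, 0.1339]
tool_rot: [0.051, 0.704, 0.708, 0.014]
contact_force: [1.3, -0.1, 0.2]
gripper_width: 1.004
```

```bash
python3 - <<'E'
from h import *
go([.429,.363],.012)
im,W,st=shot("wrist"); jars(W,im)
E
```

```text
pos [0.4305 0.3625 0.1339] zaxis [ 0.093 -0.052 -0.994] yaw 90.2 MOVE [  5.7 -10.7 121.3] turn 0.2 F [ 1.3 -0.1  0.2] w 1.004
jar [0.4274 0.3622] [0.052 0.051] 0.05 [32. 32. 33.]
jar [0.5929 0.3562] [0.053 0.052] 0.05 [88. 55. 38.]
jar [0.5956 0.2945] [0.052 0.052] 0.05 [90. 56. 39.]
jar [0.4604 0.2899] [0.051 0.051] 0.05 [31. 31. 32.]
jar [0.458  0.2375] [0.051 0.035] 0.05 [33. 33. 34.]
```

Emit:
step_arm(
  steps=[
    [3,-6,40,0],
    [2,-4,40,0],
    [0,-2,25,0],
    [0,0,12,0],
    [0,0,2,0],
  ],
)

```text
time: 27.15
tool_pos: [0.4387, 0.3614, 0.0197]
tool_rot: [0.053, 0.707, 0.705, 0.022]
contact_force: [0.3, -0.0, -0.3]
gripper_width: 0.999
```

```bash
python3 - <<'E'
from h import *
go([.4274,.3622],.012)
E
```

```text
pos [0.4387 0.3614 0.0197] zaxis [ 0.106 -0.044 -0.993] yaw 89.8 MOVE [ 0.1 -9.8  6.7] turn -0.2 F [ 0.3 -0.  -0.3] w 0.999
```

Emit:
step_arm(
  steps=[
    [0,-12,9,0],
  ],
)

```text
time: 27.25
tool_pos: [0.4309, 0.3619, 0.0122]
tool_rot: [0.054, 0.707, 0.704, 0.025]
contact_force: [0.7, 0.6, 1.4]
gripper_width: 1.002
```

Emit:
step_arm(
  claw=0,
  steps=[
    [0,-1,1,0],
    [0,-1,1,0],
    [0,-1,1,0],
  ],
)

```text
time: 27.55
tool_pos: [0.4286, 0.3625, 0.0118]
tool_rot: [0.054, 0.707, 0.704, 0.027]
contact_force: [0.1, -2.1, 3.0]
gripper_width: 0.613
```

```bash
python3 - <<'E'
from h import *
go([.5929,.3562],.12)
E
```

```text
pos [0.4286 0.3625 0.0118] zaxis [ 0.114 -0.039 -0.993] yaw 89.7 MOVE [-10.3 178.1 -88.1] turn -0.3 F [ 0.1 -2.1  3. ] w 0.613
```

Emit:
step_arm(
  steps=[
    [0,0,-45,0],
    [-2,20,-45,0],
    [-3,45,0,0],
    [-3,45,0,0],
    [-2,45,0,0],
    [0,14,0,0],
    [0,0,0,0],
  ],
)

```text
time: 28.25
tool_pos: [0.591, 0.3573, 0.1298]
tool_rot: [0.055, 0.706, 0.706, 0.03]
contact_force: [0.3, 0.3, -1.9]
gripper_width: 0.612
```

```bash
python3 - <<'E'
from h import *
go([.5929,.3562],.064)
im,W,st=shot("wrist"); jars(W,im,.042,.2)
E
```

```text
pos [0.591  0.3573 0.1298] zaxis [ 0.12  -0.036 -0.992] yaw 89.9 MOVE [ 0.5 -3.4 65.9] turn -0.1 F [ 0.3  0.3 -1.9] w 0.612
```

Emit:
step_arm(
  steps=[
    [0,-3,40,0],
    [0,-3,20,0],
  ],
)

```text
time: 28.5
tool_pos: [0.5922, 0.3572, 0.073]
tool_rot: [0.056, 0.705, 0.706, 0.034]
contact_force: [-2.1, -0.2, -2.5]
gripper_width: 0.611
```

```bash
python3 - <<'E'
from h import *
go([.5929,.3562],.064)
E
```

```text
pos [0.5922 0.3572 0.073 ] zaxis [ 0.127 -0.032 -0.991] yaw 90.0 MOVE [-1.5  2.3  9.4] turn -0.0 F [-2.1 -0.2 -2.5] w 0.611
```

Emit:
step_arm(
  steps=[
    [-1,2,8,0],
  ],
)

```text
time: 28.6
tool_pos: [0.5926, 0.3558, 0.063]
tool_rot: [0.056, 0.705, 0.707, 0.032]
contact_force: [0.5, -0.0, -1.2]
gripper_width: 0.609
```

```bash
python3 - <<'E'
from h import *
go([.5929,.3562],.064)
im,W,s=shot("scene"); cv2.imwrite("pics/s9.png",cv2.resize(im[80:260,270:470,::-1],None,fx=3.5,fy=3.3,interpolation=cv2.INTER_CUBIC))
E
```

```text
pos [0.5926 0.3558 0.063 ] zaxis [ 0.123 -0.033 -0.992] yaw 90.0 MOVE [-0.4  3.1 -0.6] turn 0.0 F [ 0.5 -0.  -1.2] w 0.609
```

View pics/s9.png

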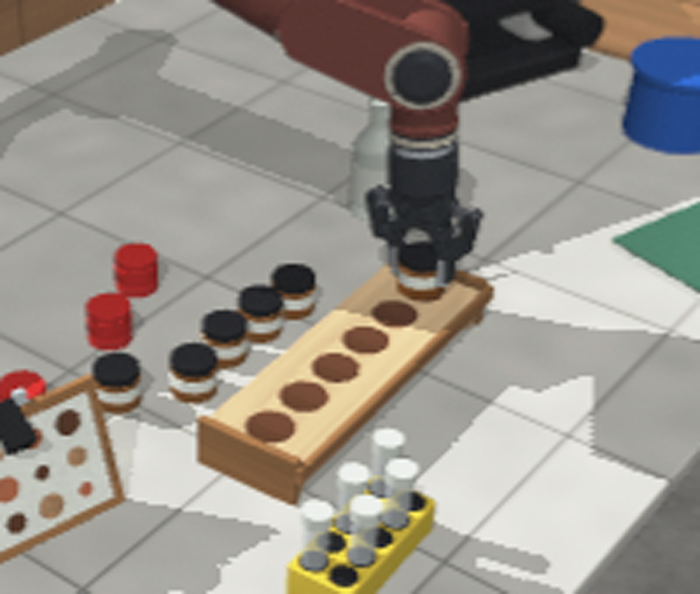

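Emit:
step_arm(
  claw=90,
  steps=[
    [0,0,0,0],
    [0,0,0,0],
    [0,0,0,0],
  ],
)

```text
time: 28.95
tool_pos: [0.5928, 0.3568, 0.0655]
tool_rot: [0.056, 0.704, 0.707, 0.033]
contact_force: [-0.5, -0.0, 0.2]
gripper_width: 0.903
```

Emit:
step_arm(
  steps=[
    [0,0,-45,0],
    [0,0,-40,0],
    [-35,-45,0,0],
    [-35,-45,0,0],
    [0,-40,0,0],
    [0,0,0,0],
    [0,0,0,0],
  ],
)

```text
time: 29.65
tool_pos: [0.4583, 0.2927, 0.1471]
tool_rot: [0.059, 0.704, 0.707, 0.04]
contact_force: [0.1, 0.4, -0.6]
gripper_width: 0.896
```

```bash
python3 - <<'E'
from h import *
go([.4604,.2899],.012)
im,W,st=shot("wrist"); jars(W,im); print("shelf jars"); jars(W,im,.09,.11)
E
```

```text
pos [0.4583 0.2927 0.1471] zaxis [ 0.139 -0.026 -0.99 ] yaw 90.1 MOVE [ 1.000e-01 -1.380e+01  1.345e+02] turn 0.1 F [ 0.1  0.4 -0.6] w 0.896
jar [0.5959 0.2947] [0.052 0.051] 0.05 [94. 58. 41.]
jar [0.4609 0.2898] [0.051 0.051] 0.05 [34. 34. 35.]
jar [0.5986 0.232 ] [0.052 0.052] 0.05 [122.  75.  52.]
jar [0.4581 0.229 ] [0.051 0.051] 0.05 [40. 40. 41.]
jar [0.4571 0.1674] [0.051 0.047] 0.05 [41. 40. 41.]
shelf jars
jar [0.5904 0.3556] [0.053 0.051] 0.1 [28. 28. 28.]
```

Emit:
step_arm(
  steps=[
    [0,-20,-50,0],
    [0,-20,-50,0],
    [0,0,-50,0],
    [0,0,-50,0],
    [0,0,0,0],
    [0,0,0,0],
  ],
)

```text
time: 30.3
tool_pos: [0.3973, 0.3, 0.3445]
tool_rot: [0.058, 0.705, 0.706, 0.041]
contact_force: [-0.1, -0.1, -1.2]
gripper_width: 0.897
```

Emit:
step_arm(
  steps=[
    [0,0,0,0],
    [0,0,0,0],
    [0,0,0,0],
    [0,0,0,0],
    [0,0,0,0],
    [0,0,0,0],
    [0,0,0,0],
    [0,0,0,0],
  ],
)

```text
time: 31.1
tool_pos: [0.398, 0.2993, 0.3384]
tool_rot: [0.057, 0.705, 0.706, 0.036]
contact_force: [-0.6, -0.3, -0.1]
gripper_width: 0.902
```

```bash
python3 - <<'E'
from h import *
go([.4604,.2899],.14); print(state()["joint_pos"].round(3))
E
```

```text
pos [0.398  0.2993 0.3384] zaxis [ 0.131 -0.03  -0.991] yaw 89.9 MOVE [ -4.   38.6 205.5] turn -0.1 F [-0.6 -0.3 -0.1] w 0.902
[ 0.549 -0.355  1.806 -0.095  1.593  0.541]
```

Emit:
step_arm(
  steps=[
    [0,0,-50,0],
    [0,0,-50,0],
    [0,0,0,0],
    [0,0,0,0],
    [0,0,0,0],
    [0,0,0,0],
    [0,0,0,0],
    [0,0,0,0],
  ],
)

```text
time: 31.9
tool_pos: [0.3825, 0.301, 0.431]
tool_rot: [0.056, 0.705, 0.706, 0.028]
contact_force: [0.2, 0.5, 0.6]
gripper_width: 0.9
```

Emit:
step_arm(
  steps=[
    [0,0,0,0],
    [0,0,0,0],
    [0,0,0,0],
    [0,0,0,0],
    [0,0,0,0],
    [0,0,0,0],
    [0,0,0,0],
    [0,0,0,0],
  ],
)

```text
time: 32.7
tool_pos: [0.3824, 0.3008, 0.4294]
tool_rot: [0.055, 0.705, 0.706, 0.027]
contact_force: [-0.7, 0.0, -0.2]
gripper_width: 0.901
```

Emit:
step_arm(
  steps=[
    [0,0,0,0],
    [0,0,0,0],
    [0,0,0,0],
    [0,0,0,0],
    [0,0,0,0],
    [0,0,0,0],
    [0,0,0,0],
    [0,0,0,0],
  ],
)

```text
time: 33.5
tool_pos: [0.3824, 0.3008, 0.4295]
tool_rot: [0.055, 0.706, 0.706, 0.027]
contact_force: [0.5, 0.4, -0.7]
gripper_width: 0.897
```

Emit:
step_arm(
  steps=[
    [0,0,0,0],
    [0,0,0,0],
    [0,0,0,0],
    [0,0,0,0],
    [0,0,0,0],
    [0,0,0,0],
    [0,0,0,0],
    [0,0,0,0],
  ],
)

```text
time: 34.3
tool_pos: [0.3824, 0.3008, 0.4295]
tool_rot: [0.055, 0.706, 0.706, 0.027]
contact_force: [-0.3, -0.2, 0.4]
gripper_width: 0.899
```

Emit:
step_arm(
  steps=[
    [0,0,0,0],
    [0,0,0,0],
    [0,0,0,0],
    [0,0,0,0],
    [0,0,0,0],
    [0,0,0,0],
    [0,0,0,0],
    [0,0,0,0],
  ],
)

```text
time: 35.1
tool_pos: [0.3824, 0.3008, 0.4295]
tool_rot: [0.055, 0.706, 0.706, 0.027]
contact_force: [-0.4, 1.3, 0.5]
gripper_width: 0.9
```

Emit:
step_arm(
  steps=[
    [0,0,0,0],
    [0,0,0,0],
    [0,0,0,0],
    [0,0,0,0],
    [0,0,0,0],
    [0,0,0,0],
    [0,0,0,0],
    [0,0,0,0],
  ],
)

```text
time: 35.9
tool_pos: [0.3824, 0.3008, 0.4295]
tool_rot: [0.055, 0.706, 0.706, 0.027]
contact_force: [-0.2, 0.2, 0.1]
gripper_width: 0.902
```

```bash
python3 - <<'E'
from h import *
go([.4604,.2899],.14); print(state()["joint_pos"].round(3))
E
```

```text
pos [0.3824 0.3008 0.4295] zaxis [ 0.117 -0.04  -0.992] yaw 89.9 MOVE [-2.000e-01  4.620e+01  2.972e+02] turn -0.1 F [-0.2  0.2  0.1] w 0.902
[ 0.569 -0.361  1.663 -0.098  1.762  0.546]
```

Emit:
step_arm(
  steps=[
    [0,0,50,0],
    [0,0,50,0],
    [0,0,0,0],
    [0,0,0,0],
    [0,0,0,0],
    [0,0,0,0],
  ],
)

```text
time: 36.5
tool_pos: [0.3959, 0.2982, 0.3358]
tool_rot: [0.057, 0.705, 0.706, 0.033]
contact_force: [0.1, 0.5, 0.4]
gripper_width: 0.901
```

Emit:
step_arm(
  steps=[
    [0,0,-50,0],
    [0,0,-50,0],
    [0,0,0,0],
    [0,0,0,0],
    [0,0,0,0],
    [0,0,0,0],
  ],
)

```text
time: 37.1
tool_pos: [0.3834, 0.3023, 0.4434]
tool_rot: [0.058, 0.705, 0.706, 0.038]
contact_force: [0.2, 0.5, -0.0]
gripper_width: 0.899
```

Emit:
step_arm(
  steps=[
    [0,0,15,0],
    [0,0,15,0],
    [0,0,15,0],
    [0,0,15,0],
    [0,0,15,0],
    [0,0,15,0],
    [0,0,0,0],
    [0,0,0,0],
  ],
)

```text
time: 37.9
tool_pos: [0.3946, 0.2978, 0.3377]
tool_rot: [0.056, 0.705, 0.706, 0.032]
contact_force: [-0.1, -0.3, -0.3]
gripper_width: 0.903
```

Emit:
step_arm(
  steps=[
    [0,50,0,0],
    [0,50,0,0],
    [0,0,0,0],
    [0,0,0,0],
    [0,0,0,0],
    [0,0,0,0],
  ],
)

```text
time: 38.5
tool_pos: [0.4958, 0.299, 0.3516]
tool_rot: [0.056, 0.704, 0.707, 0.033]
contact_force: [-0.4, 0.2, -0.1]
gripper_width: 0.899
```

```bash
python3 - <<'E'
from h import *
go([.4604,.2899],.14); print(state()["joint_pos"].round(3))
E
```

```text
pos [0.4958 0.299  0.3516] zaxis [ 0.125 -0.032 -0.992] yaw 90.1 MOVE [ -2.8 -59.  206. ] turn 0.1 F [-0.4  0.2 -0.1] w 0.899
[ 0.455 -0.159  1.623 -0.084  1.578  0.447]
```

Emit:
step_arm(
  steps=[
    [0,0,-15,0],
    [0,0,-15,0],
    [0,0,-15,0],
    [0,0,-15,0],
    [0,0,-15,0],
    [0,0,-15,0],
    [0,0,0,0],
    [0,0,0,0],
  ],
)

```text
time: 39.3
tool_pos: [0.4811, 0.303, 0.4551]
tool_rot: [0.057, 0.703, 0.708, 0.038]
contact_force: [-0.2, 0.8, -0.6]
gripper_width: 0.9
```

Emit:
step_arm(
  steps=[
    [0,-15,0,0],
    [0,-15,0,0],
    [0,-15,0,0],
    [0,-15,0,0],
    [0,-15,0,0],
    [0,-15,0,0],
    [0,0,0,0],
    [0,0,0,0],
  ],
)

```text
time: 40.1
tool_pos: [0.3807, 0.3013, 0.4358]
tool_rot: [0.056, 0.703, 0.709, 0.033]
contact_force: [-0.3, -0.4, 0.0]
gripper_width: 0.896
```

Emit:
step_arm(
  steps=[
    [0,0,15,0],
    [0,0,15,0],
    [0,0,15,0],
    [0,0,15,0],
    [0,0,15,0],
    [0,0,15,0],
    [0,0,0,0],
    [0,0,0,0],
  ],
)

```text
time: 40.9
tool_pos: [0.3933, 0.297, 0.3337]
tool_rot: [0.055, 0.703, 0.708, 0.03]
contact_force: [-0.3, 1.1, 0.5]
gripper_width: 0.899
```

Emit:
step_arm(
  steps=[
    [0,15,0,0],
    [0,15,0,0],
    [0,15,0,0],
    [0,15,0,0],
    [0,15,0,0],
    [0,15,0,0],
    [0,0,0,0],
    [0,0,0,0],
  ],
)

```text
time: 41.7
tool_pos: [0.4958, 0.2984, 0.3528]
tool_rot: [0.057, 0.704, 0.707, 0.036]
contact_force: [-0.6, 0.9, -0.4]
gripper_width: 0.897
```

Emit:
step_arm(
  steps=[
    [0,0,25,0],
    [0,0,25,0],
    [0,0,25,0],
    [0,0,25,0],
    [0,0,15,0],
    [0,0,0,0],
    [0,0,0,0],
  ],
)

```text
time: 42.4
tool_pos: [0.5124, 0.2962, 0.2405]
tool_rot: [0.059, 0.703, 0.707, 0.04]
contact_force: [-0.6, 0.5, 1.6]
gripper_width: 0.9
```

```bash
python3 - <<'E'
from h import *
go([.4604,.2899],.14); print(state()["joint_pos"].round(3))
E
```

```text
pos [0.5124 0.2962 0.2405] zaxis [ 0.139 -0.026 -0.99 ] yaw 90.2 MOVE [ -4.  -62.4  92.9] turn 0.2 F [-0.6  0.5  1.6] w 0.9
[ 0.438 -0.1    1.752 -0.084  1.375  0.444]
```

Emit:
step_arm(
  steps=[
    [-25,-25,-20,0],
    [-25,-25,-20,0],
    [-25,-25,-20,0],
    [-25,-25,-20,0],
    [-25,-25,0,0],
    [-10,-25,0,0],
    [0,-25,0,0],
    [0,0,0,0],
  ],
)

```text
time: 43.2
tool_pos: [0.3252, 0.159, 0.3152]
tool_rot: [0.064, 0.703, 0.707, 0.049]
contact_force: [0.8, 0.6, 0.2]
gripper_width: 0.898
```

Emit:
step_arm(
  steps=[
    [0,0,-10,0],
    [0,0,10,0],
    [0,0,-10,0],
    [0,0,10,0],
    [0,0,-10,0],
    [0,0,10,0],
    [0,0,-10,0],
    [0,0,10,0],
  ],
)

```text
time: 44.0
tool_pos: [0.328, 0.1599, 0.3211]
tool_rot: [0.066, 0.702, 0.707, 0.052]
contact_force: [0.3, 0.9, 0.9]
gripper_width: 0.903
```

Emit:
step_arm(
  steps=[
    [0,0,-10,0],
    [0,0,10,0],
    [0,0,-10,0],
    [0,0,10,0],
    [0,0,-10,0],
    [0,0,10,0],
    [0,0,-10,0],
    [0,0,10,0],
  ],
)

```text
time: 44.8
tool_pos: [0.328, 0.1599, 0.3215]
tool_rot: [0.066, 0.702, 0.707, 0.053]
contact_force: [-0.1, -0.3, 0.5]
gripper_width: 0.901
```

Emit:
step_arm(
  steps=[
    [0,0,-10,0],
    [0,0,-10,0],
    [0,0,-10,0],
    [0,0,-10,0],
    [0,0,10,0],
    [0,0,10,0],
    [0,0,10,0],
    [0,0,10,0],
  ],
)

```text
time: 45.6
tool_pos: [0.328, 0.16, 0.3226]
tool_rot: [0.067, 0.702, 0.707, 0.053]
contact_force: [0.1, 0.6, 0.7]
gripper_width: 0.903
```

```bash
python3 - <<'E'
from h import *
go([.4604,.2899],.14); print(state()["joint_pos"].round(3))
E
```

```text
pos [0.328  0.16   0.3226] zaxis [ 0.169 -0.018 -0.985] yaw 90.3 MOVE [132.3 104.5 200.6] turn 0.3 F [0.1 0.6 0.7] w 0.903
[ 0.302 -0.773  2.099 -0.068  1.658  0.283]
```

Emit:
step_arm(
  steps=[
    [0,-15,0,0],
    [0,-15,0,0],
    [0,-15,0,0],
    [0,-15,0,0],
    [0,0,0,0],
  ],
)

```text
time: 46.1
tool_pos: [0.2658, 0.1583, 0.3012]
tool_rot: [0.063, 0.703, 0.707, 0.046]
contact_force: [1.0, 0.7, -0.2]
gripper_width: 0.903
```

```bash
python3 - <<'E'
from h import *
go([.4604,.2899],.14); print(state()["joint_pos"].round(3))
E
```

```text
pos [0.2658 0.1583 0.3012] zaxis [ 0.155 -0.023 -0.988] yaw 90.2 MOVE [134.2 171.7 186.7] turn 0.2 F [ 1.   0.7 -0.2] w 0.903
[ 0.366 -0.94   2.212 -0.078  1.732  0.343]
```

Emit:
step_arm(
  steps=[
    [0,-15,0,0],
    [0,-15,0,0],
    [0,-15,0,0],
    [0,0,0,0],
  ],
)

```text
time: 46.5
tool_pos: [0.2299, 0.1663, 0.2922]
tool_rot: [0.062, 0.704, 0.707, 0.039]
contact_force: [1.1, 1.1, 1.1]
gripper_width: 0.9
```

```bash
python3 - <<'E'
from h import *
go([.4604,.2899],.14); print(state()["joint_pos"].round(3))
E
```

```text
pos [0.2299 0.1663 0.2922] zaxis [ 0.143 -0.032 -0.989] yaw 90.1 MOVE [127.5 210.2 180. ] turn 0.1 F [1.1 1.1 1.1] w 0.9
[ 0.455 -1.01   2.256 -0.094  1.779  0.426]
```

Emit:
step_arm(
  steps=[
    [0,-12,0,0],
    [0,-12,0,0],
    [0,-12,0,0],
    [0,-12,0,0],
    [0,-12,0,0],
    [0,-12,0,0],
  ],
)

```text
time: 47.1
tool_pos: [0.1849, 0.1956, 0.287]
tool_rot: [0.064, 0.706, 0.705, 0.024]
contact_force: [0.4, -0.2, -0.3]
gripper_width: 0.897
```

```bash
python3 - <<'E'
from h import *
go([.4604,.2899],.14); print(state()["joint_pos"].round(3))
E
```

```text
pos [0.1849 0.1956 0.287 ] zaxis [ 0.124 -0.057 -0.991] yaw 89.8 MOVE [102.4 258.1 174.9] turn -0.2 F [ 0.4 -0.2 -0.3] w 0.897
[ 0.663 -1.009  2.264 -0.125  1.822  0.629]
```

Emit:
step_arm(
  steps=[
    [-20,40,0,0],
    [-30,40,0,0],
    [-40,40,0,0],
    [-40,20,0,0],
    [-40,0,0,0],
    [-40,0,0,0],
    [-40,0,0,0],
    [-40,0,0,0],
  ],
)

```text
time: 47.9
tool_pos: [0.3295, -0.0904, 0.3184]
tool_rot: [0.064, 0.691, 0.719, 0.026]
contact_force: [0.3, 0.7, 0.4]
gripper_width: 0.903
```

Emit:
step_arm(
  steps=[
    [-30,0,0,0],
    [-20,0,0,0],
    [5,-12,0,0],
    [5,-12,0,0],
    [5,-12,0,0],
    [5,-12,0,0],
    [5,-12,0,0],
  ],
)

```text
time: 48.6
tool_pos: [0.2686, -0.1284, 0.3097]
tool_rot: [0.063, 0.697, 0.714, 0.024]
contact_force: [-0.4, -1.1, 0.4]
gripper_width: 0.901
```

```bash
python3 - <<'E'
from h import *
go([.4604,.2899],.14); print(state()["joint_pos"].round(3))
E
```

```text
pos [ 0.2686 -0.1284  0.3097] zaxis [ 0.124 -0.053 -0.991] yaw 91.2 MOVE [421.8 183.8 170.2] turn 1.2 F [-0.4 -1.1  0.4] w 0.901
[-0.741 -0.993  2.219  0.046  1.787 -0.753]
```

Near the limit (j2 −0.99); keep pushing inward along the tilt azimuth.

Emit:
step_arm(
  steps=[
    [6,-14,0,0],
    [6,-14,0,0],
    [6,-14,0,0],
    [6,-14,0,0],
    [6,-14,0,0],
    [6,-14,0,0],
    [6,-14,0,0],
    [6,-14,0,0],
  ],
)

```text
time: 49.4
tool_pos: [0.2377, -0.1278, 0.3163]
tool_rot: [0.027, 0.698, 0.715, 0.013]
contact_force: [0.9, -0.5, 0.0]
gripper_width: 0.902
```

```bash
python3 - <<'E'
from h import *
go([.4604,.2899],.14); print(state()["joint_pos"].round(3))
E
```

```text
pos [ 0.2377 -0.1278  0.3163] zaxis [ 0.057 -0.019 -0.998] yaw 91.4 MOVE [415.3 224.  180.8] turn 1.4 F [ 0.9 -0.5  0. ] w 0.902
[-0.801 -1.01   2.212  0.029  1.886 -0.816]
```

Emit:
step_arm(
  steps=[
    [5,-14,0,0],
    [5,-14,0,0],
    [5,-14,0,0],
    [5,-14,0,0],
    [5,-14,0,0],
    [5,-14,0,0],
    [5,-14,0,0],
    [5,-14,0,0],
  ],
)

```text
time: 50.2
tool_pos: [0.1995, -0.1412, 0.3356]
tool_rot: [-0.009, 0.698, 0.716, 0.005]
contact_force: [0.5, -0.4, 0.6]
gripper_width: 0.898
```

```bash
python3 - <<'E'
from h import *
go([.4604,.2899],.14); print(state()["joint_pos"].round(3))
E
```

```text
pos [ 0.1995 -0.1412  0.3356] zaxis [-0.006  0.02  -1.   ] yaw 91.4 MOVE [420.8 272.4 202.9] turn 1.4 F [ 0.5 -0.4  0.6] w 0.898
[-0.933 -1.01   2.179  0.008  1.992 -0.955]
```

Emit:
step_arm(
  steps=[
    [10,35,0,1.4],
    [35,35,0,0],
    [35,35,0,0],
    [35,35,0,0],
    [35,30,0,0],
    [35,25,0,0],
    [35,20,15,0],
    [35,20,20,0],
  ],
)

```text
time: 51.0
tool_pos: [0.4463, 0.1127, 0.3082]
tool_rot: [-0.003, 0.716, 0.698, 0.006]
contact_force: [0.0, -0.1, -0.2]
gripper_width: 0.903
```

Emit:
step_arm(
  steps=[
    [35,10,30,0],
    [35,10,30,0],
    [35,5,30,0],
    [30,5,25,0],
    [20,0,10,0],
    [0,0,0,0],
  ],
)

```text
time: 51.6
tool_pos: [0.4825, 0.2757, 0.1767]
tool_rot: [-0.004, 0.714, 0.7, 0.002]
contact_force: [0.5, -0.6, 0.3]
gripper_width: 0.904
```

```bash
python3 - <<'E'
from h import *
go([.4609,.2898],.012)
im,W,st=shot("wrist"); jars(W,im); print("shelf jars"); jars(W,im,.09,.11)
E
```

```text
pos [0.4825 0.2757 0.1767] zaxis [-0.003  0.008 -1.   ] yaw 88.8 MOVE [ 12.5 -21.4 164.9] turn -1.2 F [ 0.5 -0.6  0.3] w 0.904
jar [0.5959 0.2946] [0.052 0.051] 0.05 [93. 58. 40.]
jar [0.461  0.2899] [0.052 0.051] 0.05 [33. 33. 34.]
jar [0.5986 0.2326] [0.051 0.051] 0.05 [124.  76.  52.]
jar [0.4581 0.2289] [0.051 0.052] 0.05 [38. 38. 39.]
jar [0.457  0.1655] [0.05  0.052] 0.05 [40. 40. 41.]
shelf jars
jar [0.5906 0.356 ] [0.052 0.051] 0.1 [30. 30. 31.]
```

Emit:
step_arm(
  steps=[
    [12,-22,25,-1.2],
    [0,0,40,0],
    [0,0,40,0],
    [0,0,30,0],
    [0,0,20,0],
    [0,-1,5,0],
  ],
)

```text
time: 52.25
tool_pos: [0.4684, 0.2844, 0.0229]
tool_rot: [0.001, 0.709, 0.705, 0.009]
contact_force: [-0.6, -0.3, -0.4]
gripper_width: 0.901
```

```bash
python3 - <<'E'
from h import *
go([.461,.2899],.012)
E
```

```text
pos [0.4684 0.2844 0.0229] zaxis [ 0.014  0.011 -1.   ] yaw 89.7 MOVE [ 5.6 -7.3 10.9] turn -0.3 F [-0.6 -0.3 -0.4] w 0.901
```

Emit:
step_arm(
  steps=[
    [6,-9,12,0],
  ],
)

```text
time: 52.35
tool_pos: [0.4622, 0.2903, 0.0129]
tool_rot: [0.002, 0.71, 0.705, 0.011]
contact_force: [-0.5, 0.4, 0.0]
gripper_width: 0.902
```

Emit:
step_arm(
  claw=0,
  steps=[
    [0,-1,1,0],
    [0,0,1,0],
    [0,0,0,0],
    [0,0,0,0],
  ],
)

```text
time: 52.75
tool_pos: [0.4624, 0.2911, 0.0142]
tool_rot: [0.003, 0.709, 0.705, 0.013]
contact_force: [0.6, 0.6, -1.3]
gripper_width: 0.596
```

Emit:
step_arm(
  steps=[
    [0,0,-35,0],
    [0,0,-40,0],
    [0,35,-25,0],
    [0,40,0,0],
    [0,35,0,0],
    [0,20,0,0],
    [0,0,0,0],
  ],
)

```text
time: 53.45
tool_pos: [0.5929, 0.2887, 0.1215]
tool_rot: [0.003, 0.708, 0.706, 0.013]
contact_force: [-0.7, -0.9, -1.1]
gripper_width: 0.593
```

```bash
python3 - <<'E'
from h import *
go([.5957,.2946],.064)
E
```

```text
pos [0.5929 0.2887 0.1215] zaxis [ 0.023  0.014 -1.   ] yaw 89.8 MOVE [ 5.4  1.9 57.7] turn -0.2 F [-0.7 -0.9 -1.1] w 0.593
```

Emit:
step_arm(
  steps=[
    [7,0,28,0],
    [0,0,20,0],
    [0,-1,9,0],
  ],
)

```text
time: 53.75
tool_pos: [0.5941, 0.2974, 0.066]
tool_rot: [0.004, 0.708, 0.706, 0.015]
contact_force: [-1.2, 0.9, -2.0]
gripper_width: 0.593
```

```bash
python3 - <<'E'
from h import *
go([.5957,.2956],.065)
E
```

```text
pos [0.5941 0.2974 0.066 ] zaxis [ 0.027  0.016 -1.   ] yaw 89.8 MOVE [-1.5  2.2  1. ] turn -0.2 F [-1.2  0.9 -2. ] w 0.593
```

Emit:
step_arm(
  steps=[
    [-1.5,2.5,2.5,0],
  ],
)

```text
time: 53.85
tool_pos: [0.5942, 0.2961, 0.0621]
tool_rot: [0.002, 0.708, 0.706, 0.013]
contact_force: [-8.1, 1.8, 11.7]
gripper_width: 0.596
```

Emit:
step_arm(
  claw=90,
  steps=[
    [0,0,0,0],
    [0,0,0,0],
    [0,0,0,0],
  ],
)

```text
time: 54.15
tool_pos: [0.5951, 0.2965, 0.0649]
tool_rot: [0.003, 0.708, 0.706, 0.015]
contact_force: [-0.5, -0.6, 0.4]
gripper_width: 0.899
```

Emit:
step_arm(
  steps=[
    [0,0,-40,0],
    [0,0,-45,0],
    [-15,-35,0,0],
    [-20,-40,0,0],
    [-20,-35,0,0],
    [-10,-28,0,0],
    [0,0,0,0],
    [0,0,0,0],
  ],
)

```text
time: 54.95
tool_pos: [0.4557, 0.2295, 0.1575]
tool_rot: [0.008, 0.708, 0.706, 0.023]
contact_force: [0.4, 0.1, 0.3]
gripper_width: 0.899
```

```bash
python3 - <<'E'
from h import *
go([.4581,.2289],.012)
im,W,st=shot("wrist"); jars(W,im); print("shelf jars"); jars(W,im,.09,.11)
E
```

```text
pos [0.4557 0.2295 0.1575] zaxis [ 0.045  0.021 -0.999] yaw 89.8 MOVE [ -3.3  -3.1 145.5] turn -0.2 F [0.4 0.1 0.3] w 0.899
jar [0.5988 0.2326] [0.051 0.051] 0.05 [103.  64.  44.]
jar [0.4584 0.2289] [0.051 0.051] 0.05 [40. 40. 41.]
jar [0.2958 0.2136] [0.035 0.045] 0.046 [109.  24.  23.]
jar [0.6017 0.1703] [0.052 0.051] 0.05 [118.  73.  50.]
jar [0.4571 0.1645] [0.051 0.051] 0.05 [41. 41. 42.]
jar [0.4697 0.1011] [0.051 0.037] 0.05 [38. 38. 39.]
shelf jars
jar [0.5932 0.2954] [0.052 0.051] 0.1 [27. 27. 28.]
```

Emit:
step_arm(
  steps=[
    [-3,-5,35,0],
    [0,-4,40,0],
    [0,-2,40,0],
    [0,0,25,0],
    [0,-1,6,0],
  ],
)

```text
time: 55.5
tool_pos: [0.4619, 0.2336, 0.0135]
tool_rot: [0.012, 0.708, 0.706, 0.03]
contact_force: [-0.5, 0.1, -0.2]
gripper_width: 0.9
```

```bash
python3 - <<'E'
from h import *
go([.4583,.2289],.012)
E
```

```text
pos [0.4619 0.2336 0.0135] zaxis [ 0.06   0.026 -0.998] yaw 89.8 MOVE [-4.1 -2.3  1.3] turn -0.2 F [-0.5  0.1 -0.2] w 0.9
```

Emit:
step_arm(
  steps=[
    [-4,-3,2.5,0],
  ],
)

```text
time: 55.6
tool_pos: [0.4598, 0.23, 0.0105]
tool_rot: [0.012, 0.708, 0.706, 0.03]
contact_force: [0.3, -0.4, 0.7]
gripper_width: 0.894
```

Emit:
step_arm(
  claw=0,
  steps=[
    [0,-1,1,0],
    [0,0,1,0],
    [0,0,0,0],
    [0,0,0,0],
  ],
)

```text
time: 56.0
tool_pos: [0.4627, 0.2309, 0.0134]
tool_rot: [0.013, 0.708, 0.705, 0.033]
contact_force: [0.1, -0.4, -2.1]
gripper_width: 0.598
```

Emit:
step_arm(
  steps=[
    [0,0,-35,0],
    [2,0,-40,0],
    [2,35,-25,0],
    [2,42,0,0],
    [0,40,0,0],
    [0,25,0,0],
    [0,0,0,0],
  ],
)

```text
time: 56.7
tool_pos: [0.6011, 0.2336, 0.1287]
tool_rot: [0.015, 0.707, 0.706, 0.035]
contact_force: [-0.8, -0.2, -1.4]
gripper_width: 0.601
```

```bash
python3 - <<'E'
from h import *
go([.6005,.2326],.065)
E
```

```text
pos [0.6011 0.2336 0.1287] zaxis [ 0.07   0.029 -0.997] yaw 90.0 MOVE [-2.2 -3.5 63.6] turn -0.0 F [-0.8 -0.2 -1.4] w 0.601
```

Emit:
step_arm(
  steps=[
    [-1,-3,32,0],
    [0,-2,22,0],
    [0,-1,9,0],
  ],
)

```text
time: 57.0
tool_pos: [0.6013, 0.235, 0.0674]
tool_rot: [0.016, 0.707, 0.706, 0.038]
contact_force: [0.5, -0.6, -1.3]
gripper_width: 0.6
```

```bash
python3 - <<'E'
from h import *
go([.6005,.234],.065)
E
```

```text
pos [0.6013 0.235  0.0674] zaxis [ 0.076  0.031 -0.997] yaw 89.9 MOVE [-0.4  0.7  2.5] turn -0.1 F [ 0.5 -0.6 -1.3] w 0.6
```

Emit:
step_arm(
  steps=[
    [0,0.5,3,0],
  ],
)

```text
time: 57.1
tool_pos: [0.6002, 0.2349, 0.0629]
tool_rot: [0.015, 0.707, 0.706, 0.036]
contact_force: [0.5, -0.4, -2.7]
gripper_width: 0.599
```

Emit:
step_arm(
  claw=90,
  steps=[
    [0,0,0,0],
    [0,0,0,0],
    [0,0,0,0],
  ],
)

```text
time: 57.4
tool_pos: [0.6011, 0.2356, 0.066]
tool_rot: [0.016, 0.707, 0.706, 0.038]
contact_force: [0.5, -0.6, 0.4]
gripper_width: 0.899
```

Emit:
step_arm(
  steps=[
    [0,0,-40,0],
    [0,0,-45,0],
    [-15,-35,0,0],
    [-20,-40,0,0],
    [-20,-35,0,0],
    [-12,-26,0,0],
    [0,0,0,0],
    [0,0,0,0],
  ],
)

```text
time: 58.2
tool_pos: [0.4615, 0.166, 0.153]
tool_rot: [0.023, 0.706, 0.706, 0.048]
contact_force: [-0.2, -0.4, 0.3]
gripper_width: 0.897
```

```bash
python3 - <<'E'
from h import *
go([.4571,.1645],.012)
im,W,st=shot("wrist"); jars(W,im); print("shelf jars"); jars(W,im,.09,.11)
E
```

```text
pos [0.4615 0.166  0.153 ] zaxis [ 0.1    0.036 -0.994] yaw 90.1 MOVE [ -5.7 -16.4 140. ] turn 0.1 F [-0.2 -0.4  0.3] w 0.897
jar [0.5872 0.2882] [0.04 0.04] 0.053 [106.  66.  33.]
jar [0.6018 0.1708] [0.051 0.051] 0.05 [108.  67.  45.]
jar [0.4575 0.1643] [0.051 0.052] 0.05 [43. 43. 44.]
jar [0.6049 0.1082] [0.052 0.051] 0.05 [121.  74.  51.]
jar [0.4697 0.0933] [0.05  0.051] 0.05 [41. 41. 42.]
shelf jars
jar [0.5977 0.233 ] [0.052 0.051] 0.1 [26. 26. 27.]
```

Emit:
step_arm(
  steps=[
    [-4,-12,32,0],
    [-1,-6,38,0],
    [0,-3,38,0],
    [0,0,25,0],
    [0,-1,7,0],
  ],
)

```text
time: 58.75
tool_pos: [0.4654, 0.1694, 0.0153]
tool_rot: [0.027, 0.705, 0.706, 0.055]
contact_force: [-0.6, 0.0, -0.4]
gripper_width: 0.899
```

```bash
python3 - <<'E'
from h import *
go([.4573,.1644],.012)
E
```

```text
pos [0.4654 0.1694 0.0153] zaxis [ 0.117  0.039 -0.992] yaw 90.2 MOVE [-4.3 -5.9  2.5] turn 0.2 F [-0.6  0.  -0.4] w 0.899
```

Emit:
step_arm(
  steps=[
    [-4.5,-7,3.5,0],
  ],
)

```text
time: 58.85
tool_pos: [0.46, 0.1655, 0.0109]
tool_rot: [0.027, 0.705, 0.706, 0.055]
contact_force: [0.2, 0.1, -0.6]
gripper_width: 0.897
```

Emit:
step_arm(
  claw=0,
  steps=[
    [0,-1,1,0],
    [0,0,1,0],
    [0,0,0,0],
    [0,0,0,0],
  ],
)

```text
time: 59.25
tool_pos: [0.4622, 0.166, 0.0139]
tool_rot: [0.029, 0.705, 0.706, 0.058]
contact_force: [0.2, -0.1, -1.5]
gripper_width: 0.61
```

Emit:
step_arm(
  steps=[
    [0,0,-35,0],
    [2,3,-40,0],
    [2,35,-25,0],
    [2,44,0,0],
    [0,42,0,0],
    [0,26,0,0],
    [0,0,0,0],
  ],
)

```text
time: 59.95
tool_pos: [0.6032, 0.168, 0.139]
tool_rot: [0.031, 0.705, 0.706, 0.06]
contact_force: [0.1, -0.9, -2.2]
gripper_width: 0.611
```

```bash
python3 - <<'E'
from h import *
go([.603,.1715],.065)
E
```

```text
pos [0.6032 0.168  0.139 ] zaxis [ 0.129  0.041 -0.991] yaw 90.3 MOVE [ 1.4 -6.9 73.9] turn 0.3 F [ 0.1 -0.9 -2.2] w 0.611
```

Emit:
step_arm(
  steps=[
    [1,-5,35,0],
    [0,-3,28,0],
    [0,-1,11,0],
  ],
)

```text
time: 60.25
tool_pos: [0.6063, 0.1726, 0.0673]
tool_rot: [0.033, 0.704, 0.706, 0.064]
contact_force: [-1.0, -0.9, -2.2]
gripper_width: 0.609
```

```bash
python3 - <<'E'
from h import *
go([.603,.1715],.065)
E
```

```text
pos [0.6063 0.1726 0.0673] zaxis [ 0.137  0.043 -0.99 ] yaw 90.3 MOVE [-0.2 -0.7  2.3] turn 0.3 F [-1.  -0.9 -2.2] w 0.609
```

Emit:
step_arm(
  steps=[
    [0,-1,3,0],
  ],
)

```text
time: 60.35
tool_pos: [0.6041, 0.1726, 0.0625]
tool_rot: [0.032, 0.705, 0.706, 0.062]
contact_force: [-1.0, -0.9, -1.3]
gripper_width: 0.613
```

Emit:
step_arm(
  claw=90,
  steps=[
    [0,0,0,0],
    [0,0,0,0],
    [0,0,0,0],
  ],
)

```text
time: 60.65
tool_pos: [0.605, 0.173, 0.0658]
tool_rot: [0.034, 0.704, 0.706, 0.064]
contact_force: [-0.3, 0.3, 0.3]
gripper_width: 0.898
```

Emit:
step_arm(
  steps=[
    [0,4,-35,0],
    [0,4,-45,0],
    [-10,-35,-35,0],
    [-15,-40,-35,0],
    [-15,-40,-35,0],
    [-15,-40,-30,0],
    [-15,-40,0,0],
    [-10,-40,0,0],
  ],
)

```text
time: 61.45
tool_pos: [0.3641, 0.0873, 0.2538]
tool_rot: [0.042, 0.703, 0.706, 0.073]
contact_force: [-1.0, -0.3, 1.0]
gripper_width: 0.9
```

Emit:
step_arm(
  steps=[
    [-4,-30,0,0],
    [-4,-14,0,0],
    [-4,-14,0,0],
    [-4,-14,0,0],
    [-4,-14,0,0],
    [-4,-14,0,0],
    [-4,-14,0,0],
    [-4,-14,0,0],
  ],
)

```text
time: 62.25
tool_pos: [0.2947, 0.0678, 0.2439]
tool_rot: [0.036, 0.704, 0.707, 0.058]
contact_force: [0.3, 0.3, 0.6]
gripper_width: 0.899
```

```bash
python3 - <<'E'
from h import *
go([.4697,.0933],.14); print(state()["joint_pos"].round(3))
E
```

```text
pos [0.2947 0.0678 0.2439] zaxis [ 0.133  0.032 -0.991] yaw 90.4 MOVE [ 21.7 162.6 127.5] turn 0.4 F [0.3 0.3 0.6] w 0.899
[-0.06  -1.011  2.335  0.04   1.686 -0.058]
```

Emit:
step_arm(
  steps=[
    [-3,-14,0,0],
    [-3,-14,0,0],
    [-3,-14,0,0],
    [-3,-14,0,0],
    [-3,-14,0,0],
    [-3,-14,0,0],
    [-3,-14,0,0],
    [-3,-14,0,0],
  ],
)

```text
time: 63.05
tool_pos: [0.275, 0.0648, 0.2412]
tool_rot: [0.017, 0.705, 0.709, 0.028]
contact_force: [-0.2, 0.9, -0.5]
gripper_width: 0.898
```

Emit:
step_arm(
  steps=[
    [-2,-14,0,0],
    [-2,-14,0,0],
    [-2,-14,0,0],
    [-2,-14,0,0],
    [-2,-14,0,0],
    [-2,-14,0,0],
    [-2,-14,0,0],
    [-2,-14,0,0],
  ],
)

```text
time: 63.85
tool_pos: [0.251, 0.0724, 0.2463]
tool_rot: [-0.001, 0.705, 0.709, -0.004]
contact_force: [-0.2, -0.3, -0.0]
gripper_width: 0.898
```

```bash
python3 - <<'E'
from h import *
go([.4697,.0933],.14); print(state()["joint_pos"].round(3))
im,W,st=shot("top"); print("shelf");jars(W,im,.085,.115); jars(W,im)
E
```

```text
pos [0.251  0.0724 0.2463] zaxis [-0.008 -0.004 -1.   ] yaw 90.3 MOVE [ 20.1 219.5 104.4] turn 0.3 F [-0.2 -0.3 -0. ] w 0.898
[-0.003 -1.01   2.326 -0.004  1.834 -0.009]
shelf
jar [0.5993 0.173 ] [0.051 0.047] 0.101 [34. 31. 28.]
jar [0.5963 0.2346] [0.05  0.052] 0.1 [36. 33. 29.]
jar [0.5932 0.2953] [0.053 0.05 ] 0.101 [36. 33. 30.]
jar [0.5894 0.3568] [0.051 0.051] 0.101 [37. 34. 31.]
jar [0.4097 0.5259] [0.058 0.044] 0.106 [76. 77. 72.]
jar [0.4695 0.0961] [0.05  0.049] 0.051 [40. 38. 36.]
jar [0.4143 0.0318] [0.049 0.049] 0.051 [38. 36. 34.]
jar [ 0.3596 -0.0574] [0.048 0.051] 0.05 [105.  37.  35.]
jar [0.3332 0.1097] [0.048 0.049] 0.051 [96. 33. 31.]
jar [0.2889 0.2125] [0.047 0.046] 0.051 [96. 34. 32.]
```

Emit:
step_arm(
  steps=[
    [4,30,0,0],
    [4,40,10,0],
    [4,40,20,0],
    [4,40,20,0],
    [4,38,20,0],
    [0,25,15,0],
    [0,5,10,0],
    [0,0,0,0],
  ],
)

```text
time: 64.7
tool_pos: [0.4804, 0.0954, 0.152]
tool_rot: [0.003, 0.705, 0.71, -0.0]
contact_force: [-0.6, -0.3, 0.1]
gripper_width: 0.901
```

```bash
python3 - <<'E'
from h import *
im,W,st=shot("wrist"); jars(W,im)
go([.4697,.0933],.012)
E
```

```text
jar [0.6053 0.1087] [0.052 0.052] 0.05 [111.  68.  46.]
jar [0.4702 0.0931] [0.052 0.051] 0.05 [39. 39. 40.]
jar [0.6077 0.0465] [0.052 0.051] 0.05 [113.  69.  47.]
jar [0.422  0.0272] [0.04  0.052] 0.05 [34. 34. 36.]
pos [0.4805 0.0953 0.1529] zaxis [ 0.006 -0.005 -1.   ] yaw 90.4 MOVE [ -1.4 -11.5 140.8] turn 0.4 F [-0.9 -0.5 -0.5] w 0.901
```

Spots 5 (.6053,.1087) and 6 (.6077,.0465) confirmed; jar5 at (.470,.093).

Emit:
step_arm(
  steps=[
    [-1,-12,32,0],
    [0,-3,38,0],
    [0,-3,38,0],
    [0,-1,25,0],
    [0,-1,10,0],
  ],
)

```text
time: 65.25
tool_pos: [0.4661, 0.0941, 0.0148]
tool_rot: [0.01, 0.704, 0.71, 0.007]
contact_force: [0.0, -1.0, -0.8]
gripper_width: 0.898
```

```bash
python3 - <<'E'
from h import *
go([.470,.0931],.012)
E
```

```text
pos [0.4661 0.0941 0.0148] zaxis [ 0.023 -0.004 -1.   ] yaw 90.4 MOVE [-1.1  4.3  2.9] turn 0.4 F [ 0.  -1.  -0.8] w 0.898
```

Emit:
step_arm(
  steps=[
    [-1,3.5,4,0],
  ],
)

```text
time: 65.35
tool_pos: [0.4689, 0.0932, 0.0106]
tool_rot: [0.009, 0.704, 0.71, 0.006]
contact_force: [-0.0, 0.7, -0.5]
gripper_width: 0.899
```

Emit:
step_arm(
  claw=0,
  steps=[
    [0,-1,1,0],
    [0,0,1,0],
    [0,0,0,0],
    [0,0,0,0],
  ],
)

```text
time: 65.75
tool_pos: [0.4726, 0.0933, 0.0142]
tool_rot: [0.012, 0.704, 0.71, 0.01]
contact_force: [0.9, -0.5, -1.8]
gripper_width: 0.596
```

Emit:
step_arm(
  steps=[
    [0,0,-35,0],
    [4,0,-40,0],
    [4,33,-25,0],
    [4,40,0,0],
    [3,38,0,0],
    [0,23,0,0],
    [0,0,0,0],
  ],
)

```text
time: 66.45
tool_pos: [0.6066, 0.1107, 0.1237]
tool_rot: [0.013, 0.704, 0.71, 0.011]
contact_force: [-0.3, -0.0, -1.6]
gripper_width: 0.596
```

```bash
python3 - <<'E'
from h import *
go([.6065,.109],.065)
E
```

```text
pos [0.6066 0.1107 0.1237] zaxis [ 0.034 -0.003 -0.999] yaw 90.5 MOVE [-1.5 -1.4 58.7] turn 0.5 F [-0.3 -0.  -1.6] w 0.596
```

Emit:
step_arm(
  steps=[
    [-1.5,-1,28,0],
    [0,-2,22,0],
    [0,-1,9,0],
  ],
)

```text
time: 66.75
tool_pos: [0.6062, 0.1091, 0.066]
tool_rot: [0.015, 0.704, 0.71, 0.013]
contact_force: [-0.1, -0.6, -1.0]
gripper_width: 0.59
```

```bash
python3 - <<'E'
from h import *
go([.6065,.109],.065)
E
```

```text
pos [0.6062 0.1091 0.066 ] zaxis [ 0.039 -0.003 -0.999] yaw 90.5 MOVE [-0.2  1.1  1.1] turn 0.5 F [-0.1 -0.6 -1. ] w 0.59
```

Emit:
step_arm(
  steps=[
    [0,1,1.5,0],
  ],
)

```text
time: 66.85
tool_pos: [0.6053, 0.1091, 0.0629]
tool_rot: [0.014, 0.704, 0.71, 0.011]
contact_force: [-0.3, 0.7, -1.2]
gripper_width: 0.596
```

Emit:
step_arm(
  claw=90,
  steps=[
    [0,0,0,0],
    [0,0,0,0],
    [0,0,0,0],
  ],
)

```text
time: 67.15
tool_pos: [0.6065, 0.1093, 0.0659]
tool_rot: [0.015, 0.704, 0.71, 0.013]
contact_force: [-1.0, 0.1, 0.8]
gripper_width: 0.9
```

Emit:
step_arm(
  steps=[
    [0,0,-40,0],
    [0,0,-45,0],
    [-15,-38,0,0],
    [-20,-42,0,0],
    [-20,-42,0,0],
    [-15,-40,0,0],
    [-10,-22,0,0],
    [0,0,0,0],
  ],
)

```text
time: 67.95
tool_pos: [0.4208, 0.0256, 0.1572]
tool_rot: [0.024, 0.703, 0.71, 0.02]
contact_force: [0.6, 0.8, -1.1]
gripper_width: 0.9
```

```bash
python3 - <<'E'
from h import *
im,W,st=shot("wrist"); jars(W,im); print("shelf jars"); jars(W,im,.09,.11)
go([.418,.0271],.012)
E
```

```text
jar [0.3401 0.1089] [0.037 0.051] 0.05 [127.  29.  27.]
jar [0.6078 0.0469] [0.052 0.052] 0.05 [99. 60. 41.]
jar [0.4164 0.027 ] [0.051 0.052] 0.05 [35. 35. 36.]
shelf jars
jar [0.5994 0.1084] [0.045 0.052] 0.1 [24. 24. 25.]
pos [0.422  0.0259 0.1577] zaxis [ 0.063 -0.004 -0.998] yaw 90.6 MOVE [  1.8 -11.7 145.3] turn 0.6 F [0.4 0.6 0.6] w 0.899
```

Emit:
step_arm(
  steps=[
    [2,-12,34,0],
    [0,-4,38,0],
    [0,-2,40,0],
    [0,0,25,0],
    [0,-1,8,0],
  ],
)

```text
time: 68.5
tool_pos: [0.4239, 0.0276, 0.0171]
tool_rot: [0.032, 0.702, 0.711, 0.028]
contact_force: [-0.2, 0.3, -0.7]
gripper_width: 0.9
```

```bash
python3 - <<'E'
from h import *
go([.4165,.027],.012)
E
```

```text
pos [0.4239 0.0276 0.0171] zaxis [ 0.085 -0.006 -0.996] yaw 90.7 MOVE [-0.6 -5.9  4.6] turn 0.7 F [-0.2  0.3 -0.7] w 0.9
```

Emit:
step_arm(
  steps=[
    [-0.5,-7,6,0],
  ],
)

```text
time: 68.6
tool_pos: [0.4186, 0.0271, 0.0109]
tool_rot: [0.032, 0.702, 0.711, 0.028]
contact_force: [0.5, 0.3, 0.1]
gripper_width: 0.899
```

Emit:
step_arm(
  claw=0,
  steps=[
    [0,-1,1,0],
    [0,0,1,0],
    [0,0,0,0],
    [0,0,0,0],
  ],
)

```text
time: 69.0
tool_pos: [0.4209, 0.0271, 0.0135]
tool_rot: [0.034, 0.702, 0.711, 0.03]
contact_force: [0.1, -0.1, -0.6]
gripper_width: 0.607
```

Emit:
step_arm(
  steps=[
    [0,0,-35,0],
    [3,10,-40,0],
    [4,38,-25,0],
    [5,42,0,0],
    [5,42,0,0],
    [4,38,0,0],
    [0,25,0,0],
    [0,0,0,0],
  ],
)

```text
time: 69.8
tool_pos: [0.6139, 0.0526, 0.1395]
tool_rot: [0.039, 0.702, 0.711, 0.034]
contact_force: [0.3, 0.2, -1.3]
gripper_width: 0.605
```

```bash
python3 - <<'E'
from h import *
go([.609,.0467],.065)
E
```

```text
pos [0.6139 0.0526 0.1395] zaxis [ 0.102 -0.006 -0.995] yaw 90.7 MOVE [ -5.5 -10.4  73.9] turn 0.7 F [ 0.3  0.2 -1.3] w 0.605
```

Emit:
step_arm(
  steps=[
    [-5.5,-8,35,0],
    [0,-4,26,0],
    [0,-2,12,0],
  ],
)

```text
time: 70.1
tool_pos: [0.6102, 0.0463, 0.0681]
tool_rot: [0.041, 0.701, 0.711, 0.036]
contact_force: [-1.1, -0.9, -2.3]
gripper_width: 0.605
```

```bash
python3 - <<'E'
from h import *
go([.609,.0467],.065)
E
```

```text
pos [0.6102 0.0463 0.0681] zaxis [ 0.11  -0.006 -0.994] yaw 90.7 MOVE [0.2 0.9 3.2] turn 0.7 F [-1.1 -0.9 -2.3] w 0.605
```

Release, retreat up, and check all.

Emit:
step_arm(
  steps=[
    [0,1,4,0],
  ],
)

```text
time: 70.2
tool_pos: [0.6096, 0.0464, 0.0623]
tool_rot: [0.04, 0.702, 0.711, 0.035]
contact_force: [0.0, -0.1, -0.6]
gripper_width: 0.608
```

Emit:
step_arm(
  claw=90,
  steps=[
    [0,0,0,0],
    [0,0,0,0],
    [0,0,0,0],
  ],
)

```text
time: 70.5
tool_pos: [0.611, 0.0464, 0.0654]
tool_rot: [0.042, 0.701, 0.711, 0.037]
contact_force: [0.4, 0.6, -0.0]
gripper_width: 0.901
```

Emit:
step_arm(
  steps=[
    [0,3,-35,0],
    [0,3,-45,0],
    [0,0,-45,0],
    [25,-40,-20,0],
    [25,-40,0,0],
    [25,-40,0,0],
    [25,-30,0,0],
    [0,0,0,0],
  ],
)

```text
time: 71.3
tool_pos: [0.4536, 0.1474, 0.2113]
tool_rot: [0.049, 0.702, 0.709, 0.047]
contact_force: [-0.1, -0.5, -0.1]
gripper_width: 0.9
```

```bash
python3 - <<'E'
from h import *
im,W,st=shot("wrist"); print(st["tool_pos"],st["contact_force"]); jars(W,im,.085,.115)
im,W,st=shot("top"); print("top"); jars(W,im,.085,.115); jars(W,im)
im,W,p=board("scene",(.4,-.4),(.72,-.12))
cv2.imwrite("pics/s10.png",cv2.resize(im[80:300,200:460,::-1],None,fx=3,fy=2.7,interpolation=cv2.INTER_CUBIC))
s=np.array([.5929,.3562]); print("spots",[(s+i*np.array([.00296,-.06194])).round(4).tolist() for i in range(6)])
E
```

```text
[0.45358469 0.14738604 0.21130699] [-0.1063651  -0.46585102 -0.06290433]
jar [0.5976 0.2329] [0.053 0.051] 0.1 [30. 27. 26.]
jar [0.601  0.1713] [0.053 0.051] 0.1 [37. 34. 33.]
jar [0.6033 0.1089] [0.051 0.052] 0.1 [39. 37. 35.]
top
jar [0.6056 0.0493] [0.05  0.049] 0.1 [44. 40. 37.]
jar [0.6023 0.1124] [0.05  0.049] 0.1 [43. 39. 35.]
jar [0.5993 0.173 ] [0.051 0.048] 0.101 [37. 34. 31.]
jar [0.5962 0.2341] [0.049 0.051] 0.101 [35. 31. 28.]
jar [0.5924 0.2954] [0.052 0.05 ] 0.101 [35. 32. 29.]
jar [0.589  0.3572] [0.051 0.053] 0.101 [36. 33. 30.]
jar [0.4095 0.5271] [0.058 0.045] 0.107 [77. 78. 74.]
jar [ 0.3595 -0.0576] [0.048 0.052] 0.05 [108.  39.  37.]
scene N 386 centre [ 0.478 -0.242  0.071] normal [ 0.928 -0.22   0.3  ] min [ 0.439 -0.29  -0.006] max [ 0.53  -0.12   0.149]
spots [[0.5929, 0.3562], [0.5959, 0.2943], [0.5988, 0.2323], [0.6018, 0.1704], [0.6047, 0.1084], [0.6077, 0.0465]]
```

View pics/s10.png

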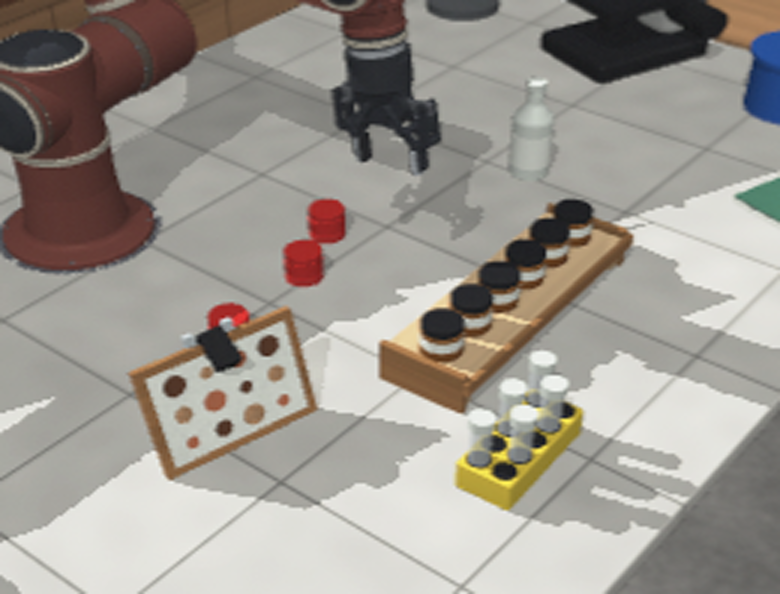

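```bash
python3 -c "
from plant import *
print(job_done())"
```

```text
the job is handed in; nothing more can be done
None
```

I opened the chart's leg, stood the chart up by its tab, and put all six black-capped jars on spots 1 to 6. The job is handed in after about 71 s.

**Last checks**
- **Jars:** all six stand upright, with tops about 100 mm above the bench. The wrist camera put jars 1–5 within about 3 mm of their spot centres. I only saw jar 6 from the top camera, about 3.5 mm off.
- **Disturbance:** one jar had been knocked about 3 cm aside before I picked it up. I measured it again and placed it normally.
- **Chart:** it stands on its bottom edge and leg, leaning 0.305 rad against the specified 0.30.
- **Left alone:** the red look-alikes I re-measured had not moved. The rack and the bottle look unmoved in the last picture. I did not check the dishes, but never worked near them.

**Doubts and deviations**
- **Leg angle:** with the chart still lying flat, the leg measured about 0.72 rad against the 0.75 stop. I did not measure it again after standing the chart up. The final lean fits a leg fully open, since 0.72 would lean about 0.28.
- **Chart drops:** to open the leg I twice let the chart fall back flat from a partly raised position. My pushes on its foot also slid the chart 1–2 cm across the bench.
- **Tool tilt:** the tool drifted up to about 10° off vertical during the run. I reset it twice by pushing a joint up to the edge of its range.

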